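# Press freshly glued notebooks in a swing-arm press

### The arm

A 7-joint arm with a two-finger parallel gripper is mounted at the origin on the work surface. World frame = base frame: x ahead of the robot, y to its left, z up, the work surface at z = 0. Lengths are in m, angles in rad, forces in N, time in s.
With the tool pointing down it reaches from about 0.4 to 0.9 m from the base axis. Payload 5.5 kg.
Tool frame: the origin (TCP) lies at the very end of the fingers, on their centre line; the grasp point (between the pads) lies robot.grip_point_offset behind it (robot.grip_point_offset is the distance from the TCP to the grasp point, in m); z points along the fingers, y is the direction in which the jaws open and shut (so a half turn about z gives the same grasp; the last joint's range is limited). The gripper opens to 92 mm and grips with 3 to 60 N. Pads are 19 mm wide; open, the fingers measure 130 mm over their backs; the gripper's body (75 mm by 190 mm) begins 47 mm behind the grasp point.
Start: joints at [-0.928, 0.501, -0.427, 1.55, 0.221, 1.138, -0.21], TCP at [0.241, 0.604, 0.227] pointing down, gripper open.
Joint ranges: [-2.88, 2.88], [-0.31, 2.03], [-1.54, 1.56], [0.2, 2.42], [-1.41, 4.55], [0.19, 2.02], [-2.57, 2.57]. Speed limits (rad/s): [2.57, 2.57, 3.14, 3.14, 3.14, 3.14, 3.14].

### API

Orientations are given as a rotation vector (axis times angle).
In Python, from bench import robot gives the robot as it stands. The module is installed in compiled form; this text tells all that it offers.
- The arm moves only by the tool apply_moves, never from a script. Its argument "increments" is a list of rows, each an object of numbers: "rx", "ry", "rz": the turn, a rotation vector about the world's x, y, z in degrees; "dx", "dy", "dz": the shift along the world's x, y, z in cm; "hand": the opening, from 0 (shut) to 1 (fully open). In form: [{"rx": .., "ry": .., "rz": .., "dx": .., "dy": .., "dz": .., "hand": ..}, ...]. A call has 1 to 20 rows; each row is the pose to reach, as a shift and turn from the pose commanded when the call began; what a row does not reach only later rows make up. A row lasts 1/10 s, in which the tool goes at most 50 mm and 8.59 degrees, less where a joint would pass 70% of its speed; a pose out of reach is approached as far as the arm can. A call with a gripper value outside its range is refused whole. The fingers move at their own pace and stop on an object; "force" is the grip in N (left out, the last holds). Time passes only in rows, so rows that repeat a pose let the fingers close. It gives the time, the measured TCP pose, the force and the opening at its end, in the units of the state.
- robot.sense(): the state, without advancing time (a new reading comes with each control period).
- robot.grab_frame(name): name is "scene" or "top" or "wrist"; returns a dict with "frame" (384x512x3 uint8, blue, green, red), "fx", "fy", "cx", "cy" (pixels), "distortion" ([k1, k2, p1, p2, k3] as OpenCV has them; the pictures are not rectified), "extrinsics" (4x4, takes a point from camera to world coordinates). Camera axes: x right, y up, looking along -z (the intrinsics and any distortion apply to the point x, -y, -z); pixel columns grow to the right and rows downward; lengths in m; the calibration is good to about 2 mm. A picture is of the moment at which its call begins. There is no depth.
- robot.hand_in(): hands the job in, once; it reports no verdict.
The state is a dict: "t": time; "joint_pos": joint angles; "dq": joint speeds; "joint_torque": joint torques, N m; "tcp_pos": TCP position; "tool_rot": TCP orientation; "ft_force": force on the tool from outside, world axes, zero at the start; "moment": the same for the moment, N m; "grip_width": finger opening in m.
Only numpy, scipy, OpenCV 4.12 (cv2) and the standard library are available. Lean on these libraries where they do the work, as an engineer would, in place of code of your own. Each camera call takes 0.05 s, during which the arm holds its last target.

### The job

Press the freshly glued pocket notebooks: stack all of them (two to four lie about on the desk) squarely in the marked rectangle of the press bed, lay the beech pressing board squarely on top, swing the press arm over to its stop above the pile and turn the knob clockwise until its torque limiter clicks over. Leave the pile square and clamped, and the rest of the desk as it is.

Things in the scene. Friction and masses are not known exactly. Their poses are not given: they have to be found in the camera images.
- book_red: pocket notebook with red hard covers and cream page edges, a flat rigid slab 66 (its x) by 100 (its y) by 12 mm, about 65 g; origin at the centre of its underside, z up through the covers. Lies flat on the desk (z = 0) at the start. It may be absent from this start (None).
- book_teal: pocket notebook with teal hard covers and cream page edges, a flat rigid slab 66 (its x) by 100 (its y) by 12 mm, about 65 g; origin at the centre of its underside, z up through the covers. Lies flat on the desk (z = 0) at the start. It may be absent from this start (None).
- book_mustard: pocket notebook with mustard yellow hard covers and cream page edges, a flat rigid slab 66 (its x) by 100 (its y) by 12 mm, about 65 g; origin at the centre of its underside, z up through the covers. Lies flat on the desk (z = 0) at the start. It may be absent from this start (None).
- book_navy: pocket notebook with navy blue hard covers and cream page edges, a flat rigid slab 66 (its x) by 100 (its y) by 12 mm, about 65 g; origin at the centre of its underside, z up through the covers. Lies flat on the desk (z = 0) at the start. It may be absent from this start (None).
- board: beech pressing board with a round metal plate in the middle of its upper face, 66 (its x) by 102 (its y) by 12 mm, about 75 g; origin at the centre of its underside. Lies flat on the desk at the start.
- bed (a point): centre of the marked rectangle (70 by 104 mm) on the press bed's upper face, 18 mm above the desk. Its z is up, its x points to the pillar at the back, its y runs along the rectangle's long side; stacked items lie with x along this x (either way round). Bed 120 by 140 mm on a 12 mm iron base plate, x -85 to +185 mm, 150 mm wide, fixed to the desk.
- pillar (a point): point on the axis of the upright pillar (32 mm thick) about which the press arm swings, at the arm's underside, 104 mm above the desk, 140 mm from the bed's centre along the bed's x. The arm is 24 mm wide and 32 mm high, with round ends 54 mm (pillar) and 46 mm across (knob); a nut on the pillar reaches 157 mm above the desk.
- swing (a joint): angle of the press arm about the pillar, rad: 0 at its stop, the arm along the bed's -x and the pad over the bed's centre; it grows clockwise seen from above as the arm swings off towards the bed's +y side (limit 1.9). Starts swung aside. It stays where it is left; 3 to 5 N at the knob moves it slowly. Pad and knob axis is 140 mm from the pillar's.
- screw (a joint): rotation of the press screw, rad: 0 with the pad fully raised (end stop), growing clockwise seen from above to 8.0 at the lower end stop; pad, spindle and knob go down 30 mm per full turn (4.77 mm per rad). It stays where it is left. Starts at 0.
- knob (a joint): slip of the torque limiter between knob and screw, rad, growing clockwise seen from above: constant while knob and screw turn together; it runs on only when the limiter slips (at 0.25 Nm, either way), as when the pad presses the pile (with 20 to 45 N) or the screw is at an end stop. Turning on while it slips does no harm.
- knob_grip (a point): point on the vertical axis of the knob, 12 mm below its top. The knob is a round fluted black grip 49 mm across and 36 mm high, on a 26 mm thick collar at the end of the press arm; any grasp direction will do. With the pad fully raised this point is 202 mm above the desk and the knob's lower face 42 mm above the arm's top.
- pad (a point): centre of the lower face of the press pad, a steel disc 44 mm across under the knob, on its axis; it does not rotate in the arm. Fully raised it is 88 mm above the desk: it passes 10 mm above a pile of four notebooks and the board on the bed.
- spindle: the spindle with the press pad, which moves up and down with the screw; origin at the centre of the pad's lower face (as pad).
- glue_jar: bystander: white glue jar with red lid, 60 mm across, 74 mm tall, origin at its foot
- mug: bystander: blue mug, 80 mm across, 92 mm tall, origin at its foot
- vase: bystander: dark wooden bottle vase, 72 mm across, 135 mm tall, origin at its foot
- tape: bystander: roll of paper tape lying flat, 90 mm across, 24 mm high
- stapler: bystander: grey stapler, 130 mm long, 45 mm high
Mind the look-alikes: they are no part of the job. Leave any pink look-alike of the book_mustard alone.

How it is judged:
On the way, in this order (a step that is already met when the one before it is completed fails the run):
1. all the notebooks present and the board lie squarely stacked, at rest, in the marked rectangle of the press bed (horizontal distance between book_red and book_teal below 0.008 m and horizontal distance between each of book_red, book_teal and book_mustard below 0.008 m and horizontal distance between each of book_red, book_teal, book_mustard and book_navy below 0.008 m and horizontal distance between each of book_red, book_teal, book_mustard, book_navy and board below 0.008 m and angle between the x axis of each of book_red, book_teal, book_mustard, book_navy, board and the x axis of bed, either way round below 0.12 rad and (angle between book_red's own z axis and vertical below 0.06 rad or angle between book_red's own z axis and vertical above 3.08 rad) and (angle between book_teal's own z axis and vertical below 0.06 rad or angle between book_teal's own z axis and vertical above 3.08 rad) and (angle between book_mustard's own z axis and vertical below 0.06 rad or angle between book_mustard's own z axis and vertical above 3.08 rad) and (angle between book_navy's own z axis and vertical below 0.06 rad or angle between book_navy's own z axis and vertical above 3.08 rad) and (angle between board's own z axis and vertical below 0.06 rad or angle between board's own z axis and vertical above 3.08 rad) and horizontal distance between each of book_red, book_teal, book_mustard, book_navy, board and bed below 0.012 m and z of each of book_red, book_teal, book_mustard, book_navy, board in the frame of bed below 0.066 m and linear speed of each of book_red, book_teal, book_mustard, book_navy, board below 0.02 m/s), for 0.2 s.
2. with the arm at its stop and the pad pressing the board, the knob is turned clockwise so that its torque limiter slips (value of joint swing below 0.06 rad and contact force between spindle and board above 10 N and velocity of joint knob above 0.05 rad/s), for 0.06 s.
At the end, for the whole second after the job is handed in: Notebooks present and board flat in one pile on the bed, board on top, centres within 8 mm of one another and 12 mm of the marked centre, sides within 0.12 rad of the marks; arm within 0.06 rad of its stop; pad pressing the board with over 8 N; all at rest (horizontal distance between book_red and book_teal below 0.008 m and horizontal distance between each of book_red, book_teal and book_mustard below 0.008 m and horizontal distance between each of book_red, book_teal, book_mustard and book_navy below 0.008 m and horizontal distance between each of book_red, book_teal, book_mustard, book_navy and board below 0.008 m and angle between the x axis of each of book_red, book_teal, book_mustard, book_navy, board and the x axis of bed, either way round below 0.12 rad and (angle between book_red's own z axis and vertical below 0.06 rad or angle between book_red's own z axis and vertical above 3.08 rad) and (angle between book_teal's own z axis and vertical below 0.06 rad or angle between book_teal's own z axis and vertical above 3.08 rad) and (angle between book_mustard's own z axis and vertical below 0.06 rad or angle between book_mustard's own z axis and vertical above 3.08 rad) and (angle between book_navy's own z axis and vertical below 0.06 rad or angle between book_navy's own z axis and vertical above 3.08 rad) and (angle between board's own z axis and vertical below 0.06 rad or angle between board's own z axis and vertical above 3.08 rad) and horizontal distance between each of book_red, book_teal, book_mustard, book_navy, board and bed below 0.012 m and linear speed of each of book_red, book_teal, book_mustard, book_navy, board below 0.02 m/s and value of joint swing below 0.06 rad and contact force between spindle and board above 8 N); the robot touches nothing.
It fails at once if the glue jar, mug, vase, tape or stapler is moved from its place by more than 40 mm (distance of any of glue_jar, mug, vase, tape, stapler from where it was at the start of the episode above 0.04 m).
Of book_red, book_teal, book_mustard, book_navy only 2 to 4 are there at a start; the rules pass over those that are not, and their reading is None.
At some moment in a run one of book_red, book_teal, book_mustard, book_navy, board may be knocked a few centimetres aside while the robot is not near it.
Once in a run the grip may slacken for a moment while it holds something.
It also fails if it takes over 210 s, if anything falls off the work surface, if the arm or the gripper's body presses on something with over 40 N, if the wrist force passes 120 N, or if a joint passes its speed limit or range.

## Working session

There is one attempt and no reset: what is moved stays moved. The work goes in short steps, Python scripts to look and compute and a tool call to move; the robot and the scene stay as the last step left them, time stands still between calls to the robot, and variables do not carry over. Pictures are saved under pics/ and viewed, and the job is handed in when it is done.

Besides the shell and the picture viewer there is one more tool, called as name(argument=value, ...), one argument or row to a line, values as JSON. apply_moves: Moves the arm, as the interface text tells. Its arguments: {"type":"object","properties":{"increments":{"type":"array","items":{"type":"object","properties":{"rx":{"type":"number"},"ry":{"type":"number"},"rz":{"type":"number"},"dx":{"type":"number"},"dy":{"type":"number"},"dz":{"type":"number"},"hand":{"type":"number"}}}},"force":{"type":"number"}},"required":["increments"]}

```bash
mkdir -p pics; ls; cat > h.py <<'E'
import numpy as np, cv2
from bench import robot
def grab(name,fn=None):
    f=robot.grab_frame(name)
    if fn: cv2.imwrite('pics/'+fn+'.png',f['frame'])
    return f
E
python3 - <<'E'
from h import *
s=robot.sense()
for k,v in s.items(): print(k,v)
print(robot.grip_point_offset)
for n in ['scene','top','wrist']:
    f=grab(n,n+'0')
    print(n,f['fx'],f['fy'],f['cx'],f['cy'],f['distortion'],np.round(f['extrinsics'],3).tolist())
E
```

```text
pics
t 0.0
joint_pos [-0.92777131  0.50182882 -0.42679551  1.55141081  0.22080245  1.13828149
 -0.21031055]
dq [ 0.00072646  0.00072912 -0.0010127  -0.00077098  0.00191937  0.0001235
 -0.0011274 ]
joint_torque [-5.34196370e-04 -5.66593480e+01 -5.81627101e+00 -2.79113191e+01
 -6.87012076e-02  3.08005186e-02  1.78544701e-04]
tcp_pos [0.24078262 0.60303462 0.22570696]
tool_rot [-5.92904315e-01 -3.08470643e+00  2.86601682e-03]
ft_force [ 0.55861724 -0.0452684  -0.54596626]
moment [-0.01004659  0.03794986  0.02759483]
grip_width 0.09198034438021709
0.0188
scene 374.65928153778566 374.65928153778566 255.45269322514912 195.357009387784 [0.01122343 0.         0.         0.         0.        ] [[-0.625, -0.544, 0.56, 1.187], [0.78, -0.423, 0.461, 0.467], [-0.014, 0.725, 0.689, 0.914], [0.0, 0.0, 0.0, 1.0]]
top 346.81320899592555 346.81320899592555 257.1357810056964 190.0254688074179 [-0.10223859  0.          0.          0.          0.        ] [[0.0, 0.994, -0.111, 0.469], [-1.0, -0.002, -0.021, -0.059], [-0.021, 0.111, 0.994, 1.159], [0.0, 0.0, 0.0, 1.0]]
wrist 277.7576584992894 277.7576584992894 255.5836466256194 194.73952252340715 [-0.04949305  0.          0.          0.          0.        ] [[0.371, -0.89, -0.267, 0.168], [0.929, 0.355, 0.108, 0.632], [-0.001, -0.288, 0.958, 0.382], [0.0, 0.0, 0.0, 1.0]]
```

View pics/top0.png

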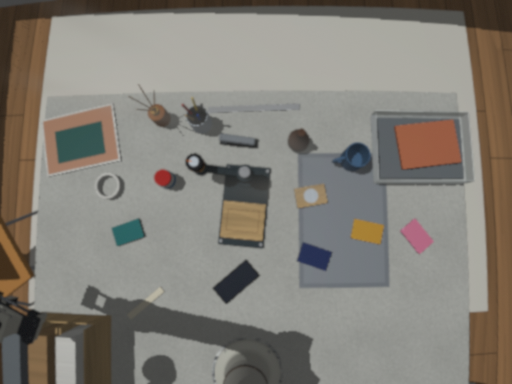

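View pics/scene0.png

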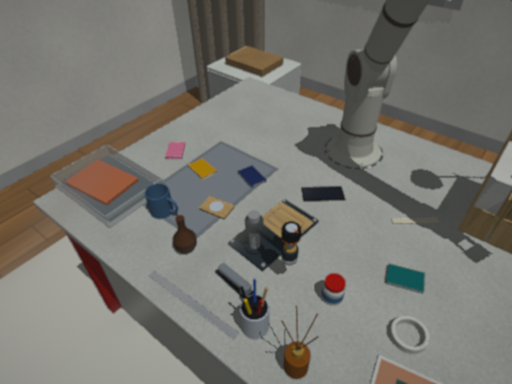

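View pics/wrist0.png

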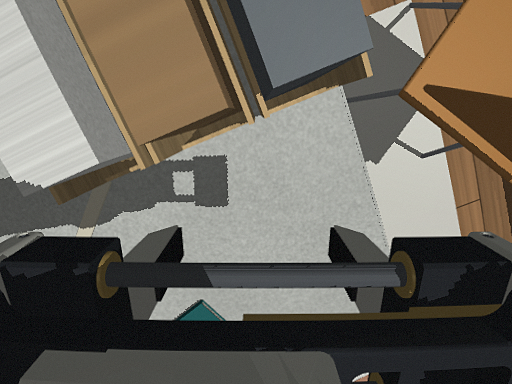

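The top view shows three notebooks: teal (128,232), navy (315,257) and mustard (367,231). The board is at (311,196) and the bed at (243,220). The arm is swung left, with its knob at (195,162). The pink look-alike is at (417,236). There is no small red notebook; the red item in the tray is far too big. Next I'll measure these positions.

```bash
cat >> h.py <<'E'
def ray(f,uv):
    K=np.array([[f['fx'],0,f['cx']],[0,f['fy'],f['cy']],[0,0,1]])
    p=cv2.undistortPoints(np.array(uv,float).reshape(-1,1,2),K,np.array(f['distortion'])).reshape(-1,2)
    d=np.c_[p[:,0],-p[:,1],-np.ones(len(p))]
    E=np.array(f['extrinsics']); d=d@E[:3,:3].T
    return E[:3,3],d/np.linalg.norm(d,axis=1)[:,None]
def onplane(f,uv,z):
    o,d=ray(f,uv); return o+d*((z-o[2])/d[:,2])[:,None]
def tri(f1,uv1,f2,uv2):
    o1,d1=ray(f1,[uv1]);o2,d2=ray(f2,[uv2]);d1=d1[0];d2=d2[0]
    t=np.linalg.lstsq(np.c_[d1,-d2],o2-o1,rcond=None)[0]
    a=o1+t[0]*d1;b=o2+t[1]*d2
    return (a+b)/2,np.linalg.norm(a-b)
def proj(f,P):
    K=np.array([[f['fx'],0,f['cx']],[0,f['fy'],f['cy']],[0,0,1]])
    E=np.array(f['extrinsics']); P=np.atleast_2d(P)
    c=(P-E[:3,3])@E[:3,:3]; c=c*[1,-1,-1]
    return cv2.projectPoints(c.reshape(-1,1,3),np.zeros(3),np.zeros(3),K,np.array(f['distortion']))[0].reshape(-1,2)
# hsv ranges
R={'teal':((80,90,30),(98,255,255)),'navy':((110,110,30),(130,255,255)),'mustard':((12,150,90),(28,255,255)),
   'pink':((155,60,90),(178,255,255))}
def blobs(f,name,amin=60):
    hsv=cv2.cvtColor(f['frame'],cv2.COLOR_BGR2HSV)
    m=cv2.inRange(hsv,np.array(R[name][0]),np.array(R[name][1]))
    cs,_=cv2.findContours(m,cv2.RETR_EXTERNAL,cv2.CHAIN_APPROX_NONE)
    return sorted([c for c in cs if cv2.contourArea(c)>amin],key=cv2.contourArea,reverse=True)
def rectworld(f,c,z):
    P=onplane(f,c.reshape(-1,2).astype(float),z)[:,:2]
    (cx,cy),(w,h),a=cv2.minAreaRect((P*1000).astype(np.float32))
    if w>h: w,h,a=h,w,a+90   # a = direction of short side
    a=(a+90)%180-90
    return cx,cy,w,h,a
E
python3 - <<'E'
from h import *
t=grab('top','top1');s=grab('scene')
for n in R:
    for nm,f in (('top',t),('scene',s)):
        for c in blobs(f,n): 
            M=cv2.moments(c)
            print(n,nm,[round(M['m10']/M['m00'],1),round(M['m01']/M['m00'],1)],cv2.contourArea(c),np.round(rectworld(f,c,0.012),1))
cv2.imwrite('pics/c1.png',cv2.resize(t['frame'][130:290,90:410],None,fx=2.5,fy=2.5,interpolation=cv2.INTER_CUBIC))
E
```

```text
teal top [79.4, 141.8] 1125.5 [769.8 593.8 102.9 162.6  11.6]
teal top [127.9, 232.0] 460.0 [455.6 400.4  61.2  96.4  19.3]
teal scene [405.2, 277.2] 599.5 [455.9 405.1  62.1  97.5  19.5]
navy top [314.1, 256.2] 444.5 [ 378.7 -221.5   56.6   92.2  -18.6]
navy scene [251.1, 175.3] 226.0 [ 379.4 -217.5   58.4   89.1  -19.6]
mustard top [366.8, 231.1] 467.5 [ 459.6 -397.9   59.    95.8  -11.6]
mustard top [12.1, 279.5] 276.5 [308.2 839.8 125.2 126.3  32.4]
mustard scene [296.9, 355.3] 384.5 [826.4 290.3  55.4  57.9  38.4]
mustard scene [201.7, 167.6] 240.5 [ 458.8 -394.    63.6   96.8  -13.4]
pink top [416.6, 235.8] 552.5 [ 442.4 -566.2   66.7  101.4  -51.3]
pink scene [174.9, 149.9] 242.5 [ 445.  -558.7   66.3  107.2  -52.3]
```

View pics/c1.png

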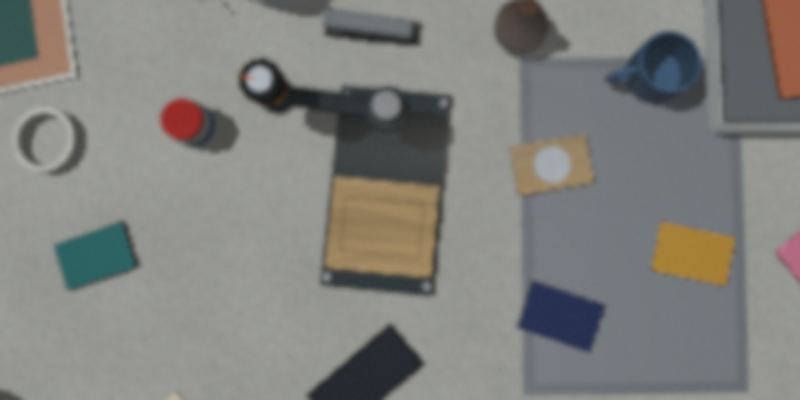

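```bash
cat >> h.py <<'E'
R['wood']=((8,60,110),(24,170,255))
R['wood2']=((8,45,80),(28,190,255))
E
python3 - <<'E'
from h import *
t=grab('top');s=grab('scene')
def cen(c): M=cv2.moments(c); return [M['m10']/M['m00'],M['m01']/M['m00']]
P={'teal':(1,0),'navy':(0,0),'mustard':(0,1)}
for n,(i,j) in P.items():
    print(n,tri(t,cen(blobs(t,n)[i]),s,cen(blobs(s,n)[j])))
for nm,f in (('top',t),('scene',s)):
    for c in blobs(f,'wood2'):
        x,y=cen(c); print(nm,round(x),round(y),cv2.contourArea(c),np.round(rectworld(f,c,0.012),1),np.round(rectworld(f,c,0.018),1))
# plate of the board, bright
cv2.imwrite('pics/c2.png',cv2.resize(s['frame'][180:280,180:320],None,fx=5,fy=5,interpolation=cv2.INTER_CUBIC))
cv2.imwrite('pics/c3.png',cv2.resize(t['frame'][150:250,180:320],None,fx=5,fy=5,interpolation=cv2.INTER_CUBIC))
E
```

```text
teal (array([0.45451019, 0.4041376 , 0.00754468]), np.float64(0.004764035634293576))
navy (array([ 0.37771485, -0.22032114,  0.00864373]), np.float64(0.0032116775281495822))
mustard (array([ 0.45837883, -0.39699767,  0.00930338]), np.float64(0.0029632902993595063))
top 494 203 11636.0 [ 571.9 -861.   189.8 1277.2   85.7] [ 571.3 -856.8  188.8 1270.5   85.7]
top 23 116 6464.0 [879.5 836.5 157.  790.9 -89.4] [877.3 831.8 156.1 786.8 -89.4]
top 80 140 3628.0 [778.7 595.2 198.  262.5  11.6] [777.1 591.7 197.  261.2  11.6]
top 427 144 2521.0 [ 756.4 -620.8  158.4  218.6    6.5] [ 754.9 -617.9  157.6  217.4    6.5]
top 243 220 1603.5 [496.1  13.  127.  145.7  -5.8] [496.   12.6 126.4 144.9  -5.8]
top 14 272 1087.5 [342.3 812.5 134.6 281.6 -87.3] [343.  807.9 133.9 280.1 -87.3]
top 38 361 838.5 [  9.8 723.6  74.8 176.6  88.6] [ 12.2 719.5  74.4 175.7  88.6]
top 367 231 616.5 [ 459.5 -397.6   69.2  106.3  -12.7] [ 459.6 -395.8   68.8  105.7  -12.7]
top 310 196 567.0 [ 578.1 -211.9   66.7  103.3    9.8] [ 577.6 -211.1   66.3  102.7    9.8]
top 21 234 553.0 [435.7 787.9 100.7 122.2 -65.3] [435
[... 486 characters left out ...]

scene 284 218 842.5 [488.8  14.3 124.7 145.   -6.8] [493.4  17.3 123.9 144.   -6.8]
scene 397 375 690.0 [707.3 501.6  54.  135.2  38.6] [710.5 501.4  53.6 134.3  38.6]
scene 216 207 443.0 [ 579.1 -206.3   73.2  106.9    9.2] [ 583.1 -201.8   72.7  106.2    9.2]
scene 322 98 400.0 [-272.4 -315.9   82.7  282.9    0.6] [-262.7 -310.7   82.1  281.     0.6]
scene 202 168 332.0 [ 459.6 -391.5   71.9  114.4  -12.3] [ 464.4 -385.8   71.5  113.6  -12.3]
scene 299 349 201.5 [816.5 294.5  49.   71.6  -2.3] [819.  295.7  48.7  71.2  -2.3]
scene 499 231 188.0 [111.2 569.   25.8 145.   84.8] [118.4 568.3  25.6 144.   84.8]
scene 481 221 91.0 [112.9 512.1  43.  141.4  85.8] [120.  511.8  42.8 140.5  85.8]
```

View pics/c2.png

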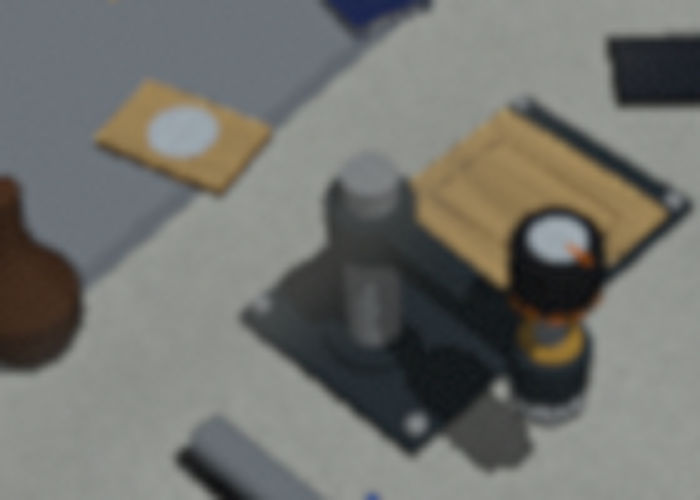

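View pics/c3.png

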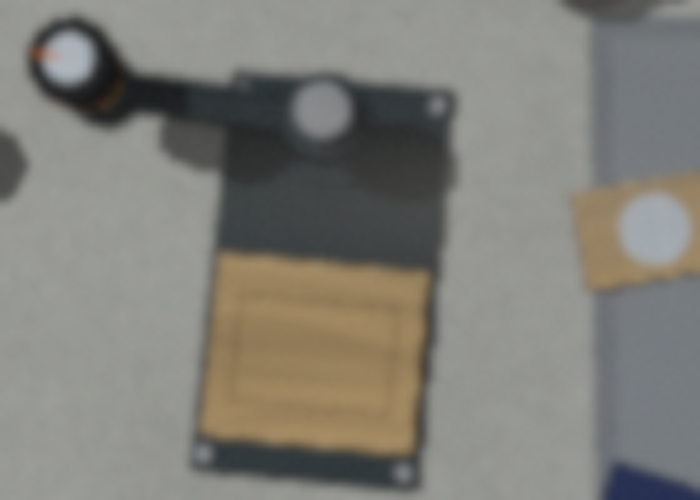

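Triangulated heights are 7 to 9 mm in two views, so these are flat slabs on the desk. The bed centre is about (0.496, 0.013) at -5.8°. I'll go above the teal book first and refine with the wrist camera.

apply_moves(
  increments=[
    {"dx": 21.4,"dy": -20.1,"dz": -10,"rz": -48.9,"hand": 1},
    {"dx": 21.4,"dy": -20.1,"dz": -10,"rz": -48.9,"hand": 1},
    {"dx": 21.4,"dy": -20.1,"dz": -10,"rz": -48.9,"hand": 1},
    {"dx": 21.4,"dy": -20.1,"dz": -10,"rz": -48.9,"hand": 1},
    {"dx": 21.4,"dy": -20.1,"dz": -10,"rz": -48.9,"hand": 1},
    {"dx": 21.4,"dy": -20.1,"dz": -10,"rz": -48.9,"hand": 1},
    {"dx": 21.4,"dy": -20.1,"dz": -10,"rz": -48.9,"hand": 1},
    {"dx": 21.4,"dy": -20.1,"dz": -10,"rz": -48.9,"hand": 1},
    {"dx": 21.4,"dy": -20.1,"dz": -10,"rz": -48.9,"hand": 1},
    {"dx": 21.4,"dy": -20.1,"dz": -10,"rz": -48.9,"hand": 1},
    {"dx": 21.4,"dy": -20.1,"dz": -10,"rz": -48.9,"hand": 1},
  ],
)

```text
$.increments[0]: bad value
```

```bash
cat >> h.py <<'E'
from scipy.spatial.transform import Rotation as Ro
def pose():
    s=robot.sense(); Rm=Ro.from_rotvec(s['tool_rot']).as_matrix()
    phi=np.degrees(np.arctan2(Rm[1,1],Rm[0,1]))
    print('t',round(s['t'],2),'tcp',np.round(s['tcp_pos']*1000,1),'phi',round(phi,2),'zax',np.round(Rm[:,2],3),'grip',round(s['grip_width']*1000,1),'F',np.round(s['ft_force'],1),'q',np.round(s['joint_pos'],2))
    return s,phi
E
python3 - <<'E'
from h import *
pose()
f=grab('wrist','w1')
for c in blobs(f,'teal',500): print(cv2.contourArea(c),np.round(rectworld(f,c,0.012),1))
E
```

```text
t 0.35 tcp [240.9 603.5 226.5] phi 68.24 zax [-0. -0. -1.] grip 92.2 F [-0.2 -0.1 -0.6] q [-0.93  0.5  -0.43  1.55  0.22  1.14 -0.21]
```

View pics/w1.png

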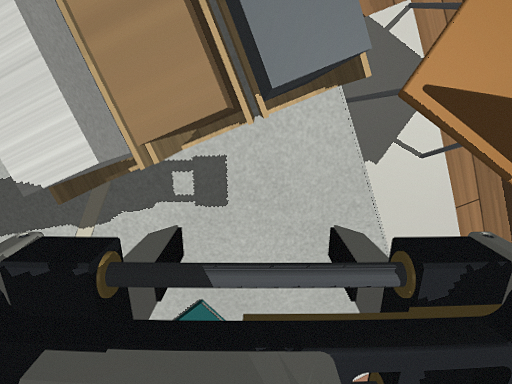

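apply_moves(
  increments=[
    {"rx": 0,"ry": 0,"rz": -7,"dx": 3,"dy": -3,"dz": -1.5,"hand": 1},
    {"rx": 0,"ry": 0,"rz": -14,"dx": 6,"dy": -6,"dz": -3,"hand": 1},
  ],
)

```text
t: 0.6
tcp_pos: [0.3001, 0.5446, 0.1969]
tool_rot: [-0.966, -2.989, -0.003]
ft_force: [0.5, -0.8, -0.7]
grip_width: 0.0919
```

apply_moves(
  increments=[
    {"rx": 0,"ry": 0,"rz": -8,"dx": 3.5,"dy": -3.5,"dz": -1.5,"hand": 1},
    {"rx": 0,"ry": 0,"rz": -16,"dx": 7,"dy": -7,"dz": -3,"hand": 1},
    {"rx": 0,"ry": 0,"rz": -24,"dx": 10.5,"dy": -10,"dz": -4.5,"hand": 1},
    {"rx": 0,"ry": 0,"rz": -31,"dx": 14,"dy": -13,"dz": -6,"hand": 1},
    {"rx": 0,"ry": 0,"rz": -35,"dx": 15.4,"dy": -14.1,"dz": -7,"hand": 1},
    {"rx": 0,"ry": 0,"rz": -35,"dx": 15.4,"dy": -14.1,"dz": -7,"hand": 1},
    {"rx": 0,"ry": 0,"rz": -35,"dx": 15.4,"dy": -14.1,"dz": -7,"hand": 1},
  ],
)

```text
t: 1.3
tcp_pos: [0.4545, 0.4031, 0.1267]
tool_rot: [-1.817, -2.562, 0.0]
ft_force: [0.1, 0.4, 0.4]
grip_width: 0.0919
```

```bash
python3 - <<'E'
from h import *
pose()
f=grab('wrist','w2')
for c in blobs(f,'teal',500): print(cv2.contourArea(c),np.round(rectworld(f,c,0.012),1))
E
```

```text
t 1.3 tcp [454.5 403.1 126.7] phi 19.29 zax [-0.001  0.    -1.   ] grip 91.9 F [0.1 0.4 0.4] q [-0.64  0.51 -0.17  1.75  0.11  0.89 -0.52]
5945.5 [454.1 405.7  65.3  98.9  19.3]
```

View pics/w2.png

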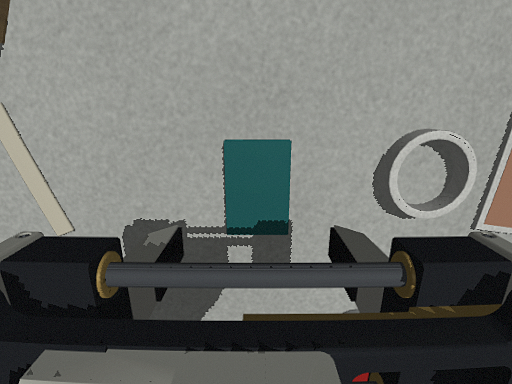

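The wrist view shows the teal book at (257,187), 65×99 mm on the 12 mm plane, which matches its size, and aligned with the jaws. Now I'll descend and grip.

apply_moves(
  increments=[
    {"rx": 0,"ry": 0,"rz": 0,"dx": 0,"dy": 0.2,"dz": -3,"hand": 1},
    {"rx": 0,"ry": 0,"rz": 0,"dx": 0,"dy": 0.2,"dz": -6,"hand": 1},
    {"rx": 0,"ry": 0,"rz": 0,"dx": 0,"dy": 0.2,"dz": -9,"hand": 1},
    {"rx": 0,"ry": 0,"rz": 0,"dx": 0,"dy": 0.2,"dz": -11,"hand": 1},
    {"rx": 0,"ry": 0,"rz": 0,"dx": 0,"dy": 0.2,"dz": -12,"hand": 1},
    {"rx": 0,"ry": 0,"rz": 0,"dx": 0,"dy": 0.2,"dz": -12.4,"hand": 1},
    {"rx": 0,"ry": 0,"rz": 0,"dx": 0,"dy": 0.2,"dz": -12.4,"hand": 1},
    {"rx": 0,"ry": 0,"rz": 0,"dx": 0,"dy": 0.2,"dz": -12.4,"hand": 0.6},
    {"rx": 0,"ry": 0,"rz": 0,"dx": 0,"dy": 0.2,"dz": -12.4,"hand": 0.5},
    {"rx": 0,"ry": 0,"rz": 0,"dx": 0,"dy": 0.2,"dz": -12.4,"hand": 0.5},
    {"rx": 0,"ry": 0,"rz": 0,"dx": 0,"dy": 0.2,"dz": -12.4,"hand": 0.5},
    {"rx": 0,"ry": 0,"rz": 0,"dx": 0,"dy": 0.2,"dz": -12.4,"hand": 0.5},
  ],
  force=20,
)

```text
t: 2.55
tcp_pos: [0.4554, 0.4049, 0.0034]
tool_rot: [1.819, 2.561, 0.002]
ft_force: [-0.1, 0.1, 3.5]
grip_width: 0.0656
```

```bash
python3 - <<'E'
from h import *
pose()
E
```

```text
t 2.55 tcp [455.4 404.9   3.4] phi 19.23 zax [ 0.001  0.001 -1.   ] grip 65.6 F [-0.1  0.1  3.5] q [-0.66  0.69 -0.14  1.79  0.15  0.67 -0.55]
```

apply_moves(
  increments=[
    {"rx": 0,"ry": 0,"rz": 0,"dx": 0,"dy": 0,"dz": 2,"hand": 0.5},
    {"rx": 0,"ry": 0,"rz": 0,"dx": 0,"dy": 0,"dz": 6,"hand": 0.5},
    {"rx": 0,"ry": 0,"rz": 0,"dx": 0,"dy": 0,"dz": 10,"hand": 0.5},
    {"rx": 0,"ry": 0,"rz": 0,"dx": 0,"dy": -2,"dz": 14,"hand": 0.5},
    {"rx": 0,"ry": 0,"rz": -3,"dx": 0.5,"dy": -6,"dz": 16,"hand": 0.5},
    {"rx": 0,"ry": 0,"rz": -6,"dx": 1,"dy": -10,"dz": 17,"hand": 0.5},
    {"rx": 0,"ry": 0,"rz": -9,"dx": 1.5,"dy": -14,"dz": 17,"hand": 0.5},
    {"rx": 0,"ry": 0,"rz": -12,"dx": 2,"dy": -18,"dz": 17,"hand": 0.5},
    {"rx": 0,"ry": 0,"rz": -15,"dx": 2.5,"dy": -22,"dz": 17,"hand": 0.5},
    {"rx": 0,"ry": 0,"rz": -18,"dx": 3,"dy": -26,"dz": 17,"hand": 0.5},
    {"rx": 0,"ry": 0,"rz": -20,"dx": 3.5,"dy": -30,"dz": 17,"hand": 0.5},
    {"rx": 0,"ry": 0,"rz": -22,"dx": 4,"dy": -34,"dz": 17,"hand": 0.5},
    {"rx": 0,"ry": 0,"rz": -24,"dx": 4,"dy": -38,"dz": 17,"hand": 0.5},
    {"rx": 0,"ry": 0,"rz": -25,"dx": 4,"dy": -42,"dz": 17,"hand": 0.5},
    {"rx": 0,"ry": 0,"rz": -25,"dx": 4,"dy": -46,"dz": 17,"hand": 0.5},
    {"rx": 0,"ry": 0,"rz": -25,"dx": 4,"dy": -47.5,"dz": 17,"hand": 0.5},
    {"rx": 0,"ry": 0,"rz": -25,"dx": 4,"dy": -47.5,"dz": 17,"hand": 0.5},
    {"rx": 0,"ry": 0,"rz": -25,"dx": 4,"dy": -47.5,"dz": 17,"hand": 0.5},
  ],
  force=30,
)

```text
t: 4.35
tcp_pos: [0.4948, -0.0696, 0.1726]
tool_rot: [-2.33, -2.106, -0.0]
ft_force: [0.3, 1.3, 0.1]
grip_width: 0.0655
```

```bash
python3 - <<'E'
from h import *
pose()
f=grab('wrist','w3')
for c in blobs(f,'wood2',500): print(cv2.contourArea(c),np.round(rectworld(f,c,0.018),1),cv2.boundingRect(c))
E
```

```text
t 4.35 tcp [494.8 -69.6 172.6] phi -5.77 zax [-0.     0.001 -1.   ] grip 65.5 F [0.3 1.3 0.1] q [ 0.    0.27  0.09  1.99 -0.03  0.89  0.02]
13930.5 [495.2  18.7 120.  131.7  -5.8] (190, 35, 117, 129)
1855.0 [ 586.7 -264.6   19.2  384.8   84.1] (197, 306, 275, 14)
```

View pics/w3.png

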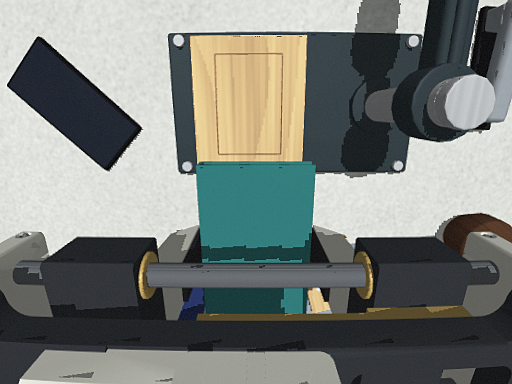

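```bash
python3 - <<'E'
from h import *
f=grab('wrist')
im=f['frame'][25:175,180:330]
cv2.imwrite('pics/c4.png',cv2.resize(im,None,fx=5,fy=4,interpolation=cv2.INTER_CUBIC)[:600])
g=cv2.cvtColor(f['frame'],cv2.COLOR_BGR2GRAY).astype(int)
for r in range(65,150,12): print(r,g[r,208:224],g[r,274:290])
for c in range(225,280,12): print(c,g[46:60,c],g[146:160,c])
E
```

```text
65 [208 206 203 205 206 210 176 136 197 205 204 208 208 201 199 201] [214 206 199 198 202 202 201 193 129 189 203 198 201 207 202 197]
77 [190 192 196 204 206 210 188 135 176 208 207 208 211 205 202 200] [215 204 200 198 202 202 198 158 118 208 200 200 202 203 200 193]
89 [194 192 190 188 197 209 214 169 162 204 211 207 209 205 203 203] [210 200 198 197 201 200 197 123 137 212 201 196 201 203 200 191]
101 [197 196 193 190 187 192 204 199 143 193 214 210 207 210 206 205] [207 200 197 196 203 198 199 124 158 208 197 199 201 200 195 188]
113 [196 198 198 193 192 191 195 203 148 162 207 214 210 209 208 206] [207 199 196 197 199 194 201  90 186 206 194 196 199 198 193 182]
125 [194 196 201 200 195 191 197 202 186 131 201 216 209 206 208 208] [205 196 193 199 198 193 177  82 216 200 190 196 197 197 186 185]
137 [199 196 199 199 200 195 195 198 211 136 170 213 215 210 207 209] [202 196 195 197 194 191 145 111 214 196 189 193 193 191 180 193]
149 [200 193 196 200 201 200 197 201 206 186 123 208 217 208 208 209] [199 195 196 198 191 192 112 145 202 186 188 192 203 203 197 204]
225 [198 202 198 200 198 198 201 209 131 126 204 203 201 202] [204 205 205 204 205 203 208 214 147 163 205 209 207 210]
237 [192 193 190 192 191 191 194 201 116 173 194 194 192 192] [202 202 201 202 202 203 204 211 145 162 201 204 202 206]
249 [183 187 185 186 182 184 188 192 117 169 189 185 185 185] [184 187 187 187 185 186 186 195 135 150 186 188 189 188]
261 [196 196 197 196 197 197 201 185 112 181 203 196 196 195] [205 201 201 202 201 203 203 212 121 157 203 204 205 206]
273 [211 210 214 213 213 211 218 203 116 191 220 216 214 214] [208 208 206 206 206 206 207 212 130 157 202 206 201 205]
```

View pics/c4.png

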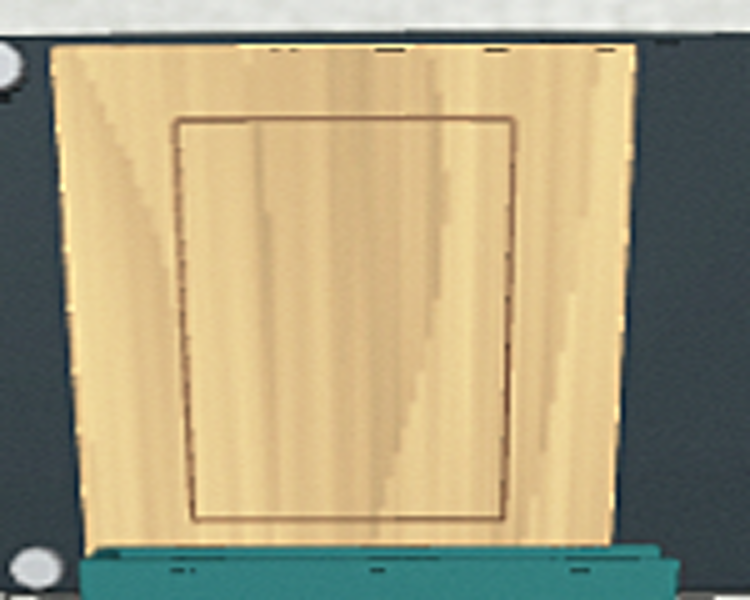

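```bash
python3 - <<'E'
from h import *
f=grab('wrist')
c=np.array([[214.3,54.3],[282.2,54.1],[280.3,154.4],[218,154.4]])
P=onplane(f,c,0.018)*1000
print(np.round(P,1), P.mean(0))
for i in range(4):
    d=P[(i+1)%4]-P[i]; print(np.linalg.norm(d),np.degrees(np.arctan2(d[1],d[0])))
# held book
hsv=cv2.cvtColor(f['frame'],cv2.COLOR_BGR2HSV)
for c in blobs(f,'teal',500):
    print(cv2.boundingRect(c)); 
    for z in (.181,.169): 
        Q=onplane(f,np.array([[197,164],[314,164],[256,163],[202,245]],float),z)*1000; print(z,np.round(Q,1))
s,phi=pose()
print('tcp proj',proj(f,s['tcp_pos']))
E
```

```text
[[465.   70.5  18. ]
 [534.6  63.7  18. ]
 [524.7 -39.5  18. ]
 [455.1 -32.6  18. ]] [494.85809214  15.53561533  18.        ]
69.86022018090884 -5.552782628201246
103.67684364787243 -95.43127277818479
69.9767027194601 174.33402156390886
103.53841360683326 84.50450640879323
(195, 161, 121, 102)
0.181 [[467.3 -15.  181. ]
 [530.3 -21.2 181. ]
 [499.1 -17.6 181. ]
 [462.6 -63.1 181. ]]
0.169 [[464.6 -16.9 169. ]
 [532.7 -23.6 169. ]
 [499.  -19.7 169. ]
 [459.4 -68.9 169. ]]
(204, 288, 104, 26)
0.181 [[467.3 -15.  181. ]
 [530.3 -21.2 181. ]
 [499.1 -17.6 181. ]
 [462.6 -63.1 181. ]]
0.169 [[464.6 -16.9 169. ]
 [532.7 -23.6 169. ]
 [499.  -19.7 169. ]
 [459.4 -68.9 169. ]]
t 4.5 tcp [495.  -68.4 172.6] phi -5.6 zax [-0.     0.001 -1.   ] grip 65.8 F [-0.7 -0.  -0.6] q [ 0.    0.27  0.09  1.99 -0.03  0.89  0.02]
tcp proj [[257.28156327 241.96509054]]
```

Measured on the 18 mm plane, the marked rectangle is 70.0×103.6 mm, which confirms its height. Its centre is (494.9, 15.5) at -5.5°. The teal book is centred in the grip, so I'll place it.

apply_moves(
  increments=[
    {"rx": 0,"ry": 0,"rz": 0,"dx": 0,"dy": 3,"dz": 0,"hand": 0.5},
    {"rx": 0,"ry": 0,"rz": 0,"dx": 0,"dy": 6,"dz": -1,"hand": 0.5},
    {"rx": 0,"ry": 0,"rz": 0,"dx": 0,"dy": 8.4,"dz": -4,"hand": 0.5},
    {"rx": 0,"ry": 0,"rz": 0,"dx": 0,"dy": 8.4,"dz": -8,"hand": 0.5},
    {"rx": 0,"ry": 0,"rz": 0,"dx": 0,"dy": 8.4,"dz": -11,"hand": 0.5},
    {"rx": 0,"ry": 0,"rz": 0,"dx": 0,"dy": 8.4,"dz": -13,"hand": 0.5},
    {"rx": 0,"ry": 0,"rz": 0,"dx": 0,"dy": 8.4,"dz": -14,"hand": 0.5},
    {"rx": 0,"ry": 0,"rz": 0,"dx": 0,"dy": 8.4,"dz": -14.6,"hand": 0.5},
    {"rx": 0,"ry": 0,"rz": 0,"dx": 0,"dy": 8.4,"dz": -14.8,"hand": 0.5},
    {"rx": 0,"ry": 0,"rz": 0,"dx": 0,"dy": 8.4,"dz": -15,"hand": 0.5},
    {"rx": 0,"ry": 0,"rz": 0,"dx": 0,"dy": 8.4,"dz": -15.1,"hand": 0.5},
    {"rx": 0,"ry": 0,"rz": 0,"dx": 0,"dy": 8.4,"dz": -15.1,"hand": 0.5},
  ],
)

```text
t: 5.7
tcp_pos: [0.4955, 0.0137, 0.0223]
tool_rot: [2.33, 2.106, 0.002]
ft_force: [-0.5, -0.4, -0.8]
grip_width: 0.0658
```

```bash
python3 - <<'E'
from h import *
pose()
E
```

```text
t 5.7 tcp [495.5  13.7  22.3] phi -5.77 zax [ 0.001  0.    -1.   ] grip 65.8 F [-0.5 -0.4 -0.8] q [-0.11  0.51  0.04  2.08 -0.03  0.55 -0.15]
```

apply_moves(
  increments=[
    {"rx": 0,"ry": 0,"rz": 0,"dx": 0,"dy": 0.15,"dz": -0.05,"hand": 0.5},
    {"rx": 0,"ry": 0,"rz": 0,"dx": 0,"dy": 0.15,"dz": -0.1,"hand": 0.5},
    {"rx": 0,"ry": 0,"rz": 0,"dx": 0,"dy": 0.15,"dz": -0.1,"hand": 0.85},
    {"rx": 0,"ry": 0,"rz": 0,"dx": 0,"dy": 0.15,"dz": -0.1,"hand": 0.85},
    {"rx": 0,"ry": 0,"rz": 0,"dx": 0,"dy": 0.15,"dz": -0.1,"hand": 0.85},
    {"rx": 0,"ry": 0,"rz": 0,"dx": 0,"dy": 0.15,"dz": 1,"hand": 0.85},
    {"rx": 0,"ry": 0,"rz": 0,"dx": 0,"dy": 0.15,"dz": 4,"hand": 0.9},
    {"rx": 0,"ry": 0,"rz": 0,"dx": 0,"dy": 0.15,"dz": 8,"hand": 1},
    {"rx": 0,"ry": 0,"rz": 0,"dx": 0,"dy": -2,"dz": 12,"hand": 1},
    {"rx": 0,"ry": 0,"rz": 0,"dx": 0,"dy": -4.5,"dz": 13,"hand": 1},
    {"rx": 0,"ry": 0,"rz": 0,"dx": 0,"dy": -6,"dz": 13,"hand": 1},
    {"rx": 0,"ry": 0,"rz": 0,"dx": 0,"dy": -6,"dz": 13,"hand": 1},
  ],
)

```text
t: 6.9
tcp_pos: [0.4953, -0.0489, 0.1532]
tool_rot: [2.333, 2.101, 0.002]
ft_force: [-0.0, 0.1, 0.2]
grip_width: 0.0919
```

```bash
python3 - <<'E'
from h import *
pose()
f=grab('wrist','w4')
for c in blobs(f,'teal',500): print(cv2.contourArea(c),np.round(rectworld(f,c,0.030),1),cv2.boundingRect(c))
t=grab('top','top2')
for n in ('navy','mustard'):
    for c in blobs(t,n): print(n,np.round(rectworld(t,c,0.012),1))
E
```

```text
t 6.9 tcp [495.3 -48.9 153.2] phi -6.0 zax [ 0.002 -0.001 -1.   ] grip 91.9 F [-0.   0.1  0.2] q [-0.02  0.29  0.08  2.01 -0.03  0.84 -0.03]
6640.5 [494.4  15.5  65.1  98.3  -5.8] (214, 73, 69, 103)
navy [ 380.9 -213.2   54.4   78.6  -17.5]
mustard [ 459.3 -397.8   59.1   95.4  -12.3]
mustard [274.  832.8  58.6 145.8  36.1]
```

View pics/w4.png

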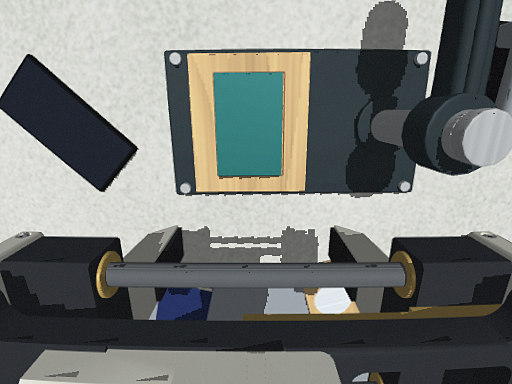

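Teal sits at (494.4, 15.5), -5.8°, well centred. Next is navy.

apply_moves(
  increments=[
    {"rx": 0,"ry": 0,"rz": -3,"dx": -2.5,"dy": -3.5,"dz": 0,"hand": 1},
    {"rx": 0,"ry": 0,"rz": -6,"dx": -5,"dy": -7,"dz": -1,"hand": 1},
    {"rx": 0,"ry": 0,"rz": -9,"dx": -7.5,"dy": -10.5,"dz": -2,"hand": 1},
    {"rx": 0,"ry": 0,"rz": -12,"dx": -10,"dy": -14,"dz": -3,"hand": 1},
    {"rx": 0,"ry": 0,"rz": -13,"dx": -11.7,"dy": -17.1,"dz": -3,"hand": 1},
    {"rx": 0,"ry": 0,"rz": -13,"dx": -11.7,"dy": -17.1,"dz": -3,"hand": 1},
    {"rx": 0,"ry": 0,"rz": -13,"dx": -11.7,"dy": -17.1,"dz": -3,"hand": 1},
  ],
)

```text
t: 7.7
tcp_pos: [0.3779, -0.2165, 0.1214]
tool_rot: [-2.553, -1.829, 0.0]
ft_force: [0.5, -0.6, 0.3]
grip_width: 0.0918
```

```bash
python3 - <<'E'
from h import *
s,phi=pose()
f=grab('wrist','w5')
for c in blobs(f,'navy',500):
    r=rectworld(f,c,0.012); print(cv2.contourArea(c),np.round(r,1),cv2.boundingRect(c)); print('move mm',np.round([r[0]-s['tcp_pos'][0]*1000,r[1]-s['tcp_pos'][1]*1000],1),'rz',round(r[4]-phi,1))
E
```

```text
t 7.7 tcp [ 377.9 -216.5  121.4] phi -18.78 zax [-0.001  0.001 -1.   ] grip 91.8 F [ 0.5 -0.6  0.3] q [ 0.26  0.25  0.22  2.18 -0.08  0.73  0.21]
6034.0 [ 378.  -218.1   65.1   99.1  -19. ] (224, 144, 68, 96)
move mm [ 0.1 -1.5] rz -0.2
```

View pics/w5.png

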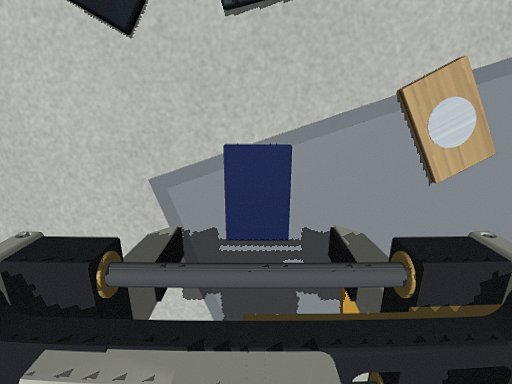

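apply_moves(
  increments=[
    {"rx": 0,"ry": 0,"rz": 0,"dx": 0,"dy": -0.1,"dz": -3,"hand": 1},
    {"rx": 0,"ry": 0,"rz": 0,"dx": 0,"dy": -0.1,"dz": -6,"hand": 1},
    {"rx": 0,"ry": 0,"rz": 0,"dx": 0,"dy": -0.1,"dz": -9,"hand": 1},
    {"rx": 0,"ry": 0,"rz": 0,"dx": 0,"dy": -0.1,"dz": -11,"hand": 1},
    {"rx": 0,"ry": 0,"rz": 0,"dx": 0,"dy": -0.1,"dz": -11.7,"hand": 1},
    {"rx": 0,"ry": 0,"rz": 0,"dx": 0,"dy": -0.1,"dz": -11.9,"hand": 1},
    {"rx": 0,"ry": 0,"rz": 0,"dx": 0,"dy": -0.1,"dz": -11.9,"hand": 1},
    {"rx": 0,"ry": 0,"rz": 0,"dx": 0,"dy": -0.1,"dz": -11.9,"hand": 0.6},
    {"rx": 0,"ry": 0,"rz": 0,"dx": 0,"dy": -0.1,"dz": -11.9,"hand": 0.5},
    {"rx": 0,"ry": 0,"rz": 0,"dx": 0,"dy": -0.1,"dz": -11.9,"hand": 0.5},
    {"rx": 0,"ry": 0,"rz": 0,"dx": 0,"dy": -0.1,"dz": -11.9,"hand": 0.5},
    {"rx": 0,"ry": 0,"rz": 0,"dx": 0,"dy": -0.1,"dz": -11.9,"hand": 0.5},
  ],
  force=30,
)

```text
t: 8.95
tcp_pos: [0.3783, -0.2185, 0.0032]
tool_rot: [2.553, 1.829, 0.001]
ft_force: [-1.5, -0.2, 6.5]
grip_width: 0.0658
```

apply_moves(
  increments=[
    {"rx": 0,"ry": 0,"rz": 0,"dx": 0,"dy": 0,"dz": 2,"hand": 0.5},
    {"rx": 0,"ry": 0,"rz": 0,"dx": 0,"dy": 0,"dz": 6,"hand": 0.5},
    {"rx": 0,"ry": 0,"rz": 0,"dx": 0,"dy": 0,"dz": 10,"hand": 0.5},
    {"rx": 0,"ry": 0,"rz": 0,"dx": 1,"dy": 2,"dz": 14,"hand": 0.5},
    {"rx": 0,"ry": 0,"rz": 3,"dx": 3,"dy": 5.5,"dz": 15,"hand": 0.5},
    {"rx": 0,"ry": 0,"rz": 6,"dx": 5,"dy": 9,"dz": 15,"hand": 0.5},
    {"rx": 0,"ry": 0,"rz": 9,"dx": 7,"dy": 12.5,"dz": 15,"hand": 0.5},
    {"rx": 0,"ry": 0,"rz": 11,"dx": 9,"dy": 16,"dz": 15,"hand": 0.5},
    {"rx": 0,"ry": 0,"rz": 13,"dx": 11,"dy": 19.5,"dz": 15,"hand": 0.5},
    {"rx": 0,"ry": 0,"rz": 13,"dx": 11.6,"dy": 22.5,"dz": 15,"hand": 0.5},
    {"rx": 0,"ry": 0,"rz": 13,"dx": 11.6,"dy": 23.3,"dz": 15,"hand": 0.5},
    {"rx": 0,"ry": 0,"rz": 13,"dx": 11.6,"dy": 23.3,"dz": 15,"hand": 0.5},
  ],
)

```text
t: 10.15
tcp_pos: [0.4933, 0.016, 0.1523]
tool_rot: [-2.326, -2.11, 0.001]
ft_force: [-0.2, -0.8, -0.1]
grip_width: 0.0655
```

```bash
python3 - <<'E'
from h import *
s,phi=pose()
f=grab('wrist','w6')
hsv=cv2.cvtColor(f['frame'],cv2.COLOR_BGR2HSV)
for c in blobs(f,'navy',500): print(cv2.boundingRect(c))
# near end edge of held book at its column centre
m=cv2.inRange(hsv,np.array(R['navy'][0]),np.array(R['navy'][1]))
for u in (220,256,290):
    r=np.nonzero(m[:,u])[0]; print(u,r[:1], np.round(onplane(f,[[u,r[0]]],s['tcp_pos'][2]+.009)*1000,1),np.round(onplane(f,[[u,r[0]]],s['tcp_pos'][2]-.003)*1000,1))
E
```

```text
t 10.15 tcp [493.3  16.  152.3] phi -5.59 zax [-0.001  0.    -1.   ] grip 65.5 F [-0.2 -0.8 -0.1] q [-0.13  0.29  0.05  2.02 -0.02  0.84 -0.17]
(196, 164, 120, 99)
(204, 288, 103, 26)
220 [164] [[478.2  68.4 161.3]] [[476.4  66.4 149.3]]
256 [164] [[497.5  66.5 161.3]] [[497.3  64.3 149.3]]
290 [164] [[515.7  64.7 161.3]] [[516.9  62.4 149.3]]
```

View pics/w6.png

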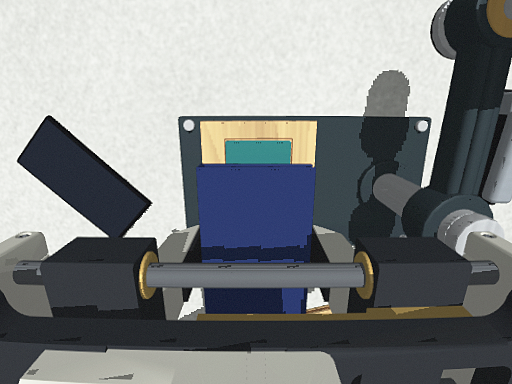

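apply_moves(
  increments=[
    {"rx": 0,"ry": 0,"rz": 0,"dx": 0,"dy": 0.05,"dz": -3,"hand": 0.5},
    {"rx": 0,"ry": 0,"rz": 0,"dx": 0,"dy": 0.05,"dz": -6,"hand": 0.5},
    {"rx": 0,"ry": 0,"rz": 0,"dx": 0,"dy": 0.05,"dz": -9,"hand": 0.5},
    {"rx": 0,"ry": 0,"rz": 0,"dx": 0,"dy": 0.05,"dz": -10.5,"hand": 0.5},
    {"rx": 0,"ry": 0,"rz": 0,"dx": 0,"dy": 0.05,"dz": -11.4,"hand": 0.5},
    {"rx": 0,"ry": 0,"rz": 0,"dx": 0,"dy": 0.05,"dz": -11.7,"hand": 0.5},
    {"rx": 0,"ry": 0,"rz": 0,"dx": 0,"dy": 0.05,"dz": -11.9,"hand": 0.5},
    {"rx": 0,"ry": 0,"rz": 0,"dx": 0,"dy": 0.05,"dz": -11.95,"hand": 0.5},
    {"rx": 0,"ry": 0,"rz": 0,"dx": 0,"dy": 0.05,"dz": -11.95,"hand": 0.5},
    {"rx": 0,"ry": 0,"rz": 0,"dx": 0,"dy": 0.05,"dz": -11.95,"hand": 0.5},
  ],
)

```text
t: 11.2
tcp_pos: [0.4945, 0.0153, 0.0339]
tool_rot: [2.33, 2.107, 0.002]
ft_force: [-0.3, -0.6, -1.0]
grip_width: 0.0658
```

Now I'll release, lift, and check the pile with the wrist camera.

apply_moves(
  increments=[
    {"rx": 0,"ry": 0,"rz": 0,"dx": 0,"dy": 0,"dz": -0.1,"hand": 0.5},
    {"rx": 0,"ry": 0,"rz": 0,"dx": 0,"dy": 0,"dz": -0.1,"hand": 0.82},
    {"rx": 0,"ry": 0,"rz": 0,"dx": 0,"dy": 0,"dz": -0.1,"hand": 0.82},
    {"rx": 0,"ry": 0,"rz": 0,"dx": 0,"dy": 0,"dz": -0.1,"hand": 0.82},
    {"rx": 0,"ry": 0,"rz": 0,"dx": 0,"dy": 0,"dz": 1,"hand": 0.82},
    {"rx": 0,"ry": 0,"rz": 0,"dx": 0,"dy": 0,"dz": 4,"hand": 0.9},
    {"rx": 0,"ry": 0,"rz": 0,"dx": 0,"dy": 0,"dz": 8,"hand": 1},
    {"rx": 0,"ry": 0,"rz": 0,"dx": 0,"dy": -2,"dz": 11,"hand": 1},
    {"rx": 0,"ry": 0,"rz": 0,"dx": 0,"dy": -5,"dz": 13,"hand": 1},
    {"rx": 0,"ry": 0,"rz": 0,"dx": 0,"dy": -7,"dz": 13,"hand": 1},
    {"rx": 0,"ry": 0,"rz": 0,"dx": 0,"dy": -7,"dz": 13,"hand": 1},
  ],
)

```text
t: 12.3
tcp_pos: [0.4945, -0.0584, 0.165]
tool_rot: [2.333, 2.099, 0.002]
ft_force: [-0.1, 0.1, -0.7]
grip_width: 0.0919
```

```bash
python3 - <<'E'
from h import *
pose()
f=grab('wrist','w7')
for c in blobs(f,'navy',500): print(cv2.contourArea(c),np.round(rectworld(f,c,0.042),1),cv2.boundingRect(c))
t=grab('top','top3')
for n in ('mustard','wood2'):
    for c in blobs(t,n)[:12]: print(n,np.round(rectworld(t,c,0.012),1))
E
```

```text
t 12.3 tcp [494.5 -58.4 165. ] phi -6.05 zax [ 0.003 -0.002 -1.   ] grip 91.9 F [-0.1  0.1 -0.7] q [-0.02  0.27  0.09  2.   -0.03  0.86 -0.01]
6707.0 [493.6  14.3  64.7  98.4  -5.7] (212, 63, 70, 105)
mustard [ 459.3 -397.8   59.1   95.4  -12.3]
mustard [276.6 828.8  69.6 158.   45.8]
wood2 [ 571.9 -861.   189.8 1277.2   85.7]
wood2 [879.5 836.5 157.  790.9 -89.4]
wood2 [778.7 595.1 198.2 262.7  11.7]
wood2 [ 756.8 -620.9  156.7  219.3    6.6]
wood2 [296.4 803.2 164.8 382.2 -84. ]
wood2 [ 23.5 723.7  75.2 203.7  89. ]
wood2 [ 459.5 -397.5   69.2  106.1  -12.7]
wood2 [435.9 787.4 101.8 122.2 -65.3]
wood2 [ 578.1 -212.3   65.9  103.4    8.9]
wood2 [500.9  63.4  47.2 126.1  88.3]
wood2 [868.5 316.1  60.7  66.1 -87.1]
wood2 [145.4 548.5  16.8  72.6   2.7]
```

View pics/w7.png

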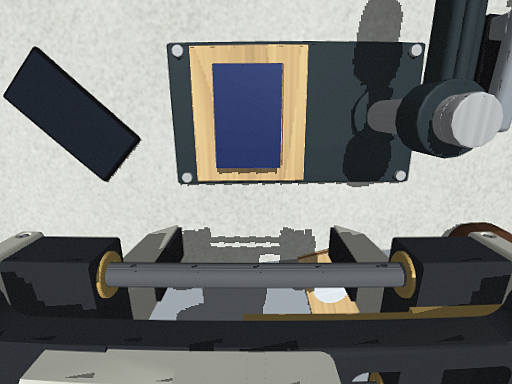

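apply_moves(
  increments=[
    {"rx": 0,"ry": 0,"rz": 0,"dx": -0.4,"dy": -4,"dz": 0,"hand": 1},
    {"rx": 0,"ry": 0,"rz": -1,"dx": -0.8,"dy": -8.5,"dz": 0,"hand": 1},
    {"rx": 0,"ry": 0,"rz": -2,"dx": -1.2,"dy": -13,"dz": 0,"hand": 1},
    {"rx": 0,"ry": 0,"rz": -3,"dx": -1.6,"dy": -17.5,"dz": 0,"hand": 1},
    {"rx": 0,"ry": 0,"rz": -4,"dx": -2,"dy": -22,"dz": -1,"hand": 1},
    {"rx": 0,"ry": 0,"rz": -5,"dx": -2.5,"dy": -26.5,"dz": -2,"hand": 1},
    {"rx": 0,"ry": 0,"rz": -6,"dx": -3,"dy": -31,"dz": -3,"hand": 1},
    {"rx": 0,"ry": 0,"rz": -6.4,"dx": -3.5,"dy": -34.3,"dz": -4,"hand": 1},
    {"rx": 0,"ry": 0,"rz": -6.4,"dx": -3.5,"dy": -34.3,"dz": -4,"hand": 1},
    {"rx": 0,"ry": 0,"rz": -6.4,"dx": -3.5,"dy": -34.3,"dz": -4,"hand": 1},
  ],
)

```text
t: 13.4
tcp_pos: [0.4588, -0.3967, 0.1221]
tool_rot: [-2.442, -1.972, -0.0]
ft_force: [1.3, 0.5, 0.3]
grip_width: 0.0915
```

```bash
python3 - <<'E'
from h import *
s,phi=pose()
f=grab('wrist','w8')
for c in blobs(f,'mustard',500):
    r=rectworld(f,c,0.012); print(cv2.contourArea(c),np.round(r,1),cv2.boundingRect(c))
E
```

```text
t 13.4 tcp [ 458.8 -396.7  122.1] phi -12.17 zax [-0.002  0.002 -1.   ] grip 91.5 F [1.3 0.5 0.3] q [ 0.5   0.52  0.23  1.77 -0.15  0.88  0.58]
6053.0 [ 458.1 -396.2   65.1   99.9  -12.3] (222, 142, 69, 97)
```

View pics/w8.png

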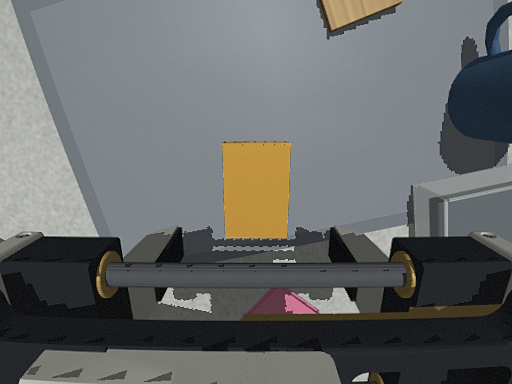

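apply_moves(
  increments=[
    {"rx": 0,"ry": 0,"rz": 0,"dx": 0,"dy": 0.1,"dz": -3,"hand": 1},
    {"rx": 0,"ry": 0,"rz": 0,"dx": 0,"dy": 0.1,"dz": -6,"hand": 1},
    {"rx": 0,"ry": 0,"rz": 0,"dx": 0,"dy": 0.1,"dz": -9,"hand": 1},
    {"rx": 0,"ry": 0,"rz": 0,"dx": 0,"dy": 0.1,"dz": -11,"hand": 1},
    {"rx": 0,"ry": 0,"rz": 0,"dx": 0,"dy": 0.1,"dz": -11.8,"hand": 1},
    {"rx": 0,"ry": 0,"rz": 0,"dx": 0,"dy": 0.1,"dz": -12,"hand": 1},
    {"rx": 0,"ry": 0,"rz": 0,"dx": 0,"dy": 0.1,"dz": -12,"hand": 1},
    {"rx": 0,"ry": 0,"rz": 0,"dx": 0,"dy": 0.1,"dz": -12,"hand": 0.6},
    {"rx": 0,"ry": 0,"rz": 0,"dx": 0,"dy": 0.1,"dz": -12,"hand": 0.5},
    {"rx": 0,"ry": 0,"rz": 0,"dx": 0,"dy": 0.1,"dz": -12,"hand": 0.5},
    {"rx": 0,"ry": 0,"rz": 0,"dx": 0,"dy": 0.1,"dz": -12,"hand": 0.5},
    {"rx": 0,"ry": 0,"rz": 0,"dx": 0,"dy": 0.1,"dz": -12,"hand": 0.5},
  ],
  force=30,
)

```text
t: 14.65
tcp_pos: [0.4592, -0.3971, 0.0038]
tool_rot: [2.444, 1.973, 0.0]
ft_force: [-0.8, 0.1, 4.3]
grip_width: 0.0653
```

apply_moves(
  increments=[
    {"rx": 0,"ry": 0,"rz": 0,"dx": 0,"dy": 0,"dz": 2,"hand": 0.5},
    {"rx": 0,"ry": 0,"rz": 0,"dx": 0,"dy": 0,"dz": 6,"hand": 0.5},
    {"rx": 0,"ry": 0,"rz": 0,"dx": 0,"dy": 0,"dz": 10,"hand": 0.5},
    {"rx": 0,"ry": 0,"rz": 0,"dx": 0,"dy": 2,"dz": 14,"hand": 0.5},
    {"rx": 0,"ry": 0,"rz": 1,"dx": 0.5,"dy": 6,"dz": 16,"hand": 0.5},
    {"rx": 0,"ry": 0,"rz": 2,"dx": 1,"dy": 10,"dz": 16,"hand": 0.5},
    {"rx": 0,"ry": 0,"rz": 3,"dx": 1.5,"dy": 14,"dz": 16,"hand": 0.5},
    {"rx": 0,"ry": 0,"rz": 4,"dx": 2,"dy": 18,"dz": 16,"hand": 0.5},
    {"rx": 0,"ry": 0,"rz": 5,"dx": 2.5,"dy": 22,"dz": 16,"hand": 0.5},
    {"rx": 0,"ry": 0,"rz": 6,"dx": 3,"dy": 26,"dz": 16,"hand": 0.5},
    {"rx": 0,"ry": 0,"rz": 6.4,"dx": 3.5,"dy": 30,"dz": 16,"hand": 0.5},
    {"rx": 0,"ry": 0,"rz": 6.4,"dx": 3.5,"dy": 34,"dz": 16,"hand": 0.5},
    {"rx": 0,"ry": 0,"rz": 6.4,"dx": 3.5,"dy": 38,"dz": 16,"hand": 0.5},
    {"rx": 0,"ry": 0,"rz": 6.4,"dx": 3.5,"dy": 40.5,"dz": 16,"hand": 0.5},
    {"rx": 0,"ry": 0,"rz": 6.4,"dx": 3.5,"dy": 41.1,"dz": 16,"hand": 0.5},
    {"rx": 0,"ry": 0,"rz": 6.4,"dx": 3.5,"dy": 41.1,"dz": 16,"hand": 0.5},
    {"rx": 0,"ry": 0,"rz": 6.4,"dx": 3.5,"dy": 41.1,"dz": 16,"hand": 0.5},
  ],
)

```text
t: 16.35
tcp_pos: [0.4939, 0.0124, 0.1632]
tool_rot: [2.332, 2.105, -0.001]
ft_force: [-0.6, 0.6, -0.5]
grip_width: 0.0656
```

```bash
python3 - <<'E'
from h import *
s,phi=pose()
f=grab('wrist','w9')
hsv=cv2.cvtColor(f['frame'],cv2.COLOR_BGR2HSV)
m=cv2.inRange(hsv,np.array(R['mustard'][0]),np.array(R['mustard'][1]))
for u in (220,256,290):
    r=np.nonzero(m[:,u])[0]; print(u,r[:1], np.round(onplane(f,[[u,r[0]]],s['tcp_pos'][2]+.009)*1000,1))
E
```

```text
t 16.35 tcp [493.9  12.4 163.2] phi -5.86 zax [-0.    -0.001 -1.   ] grip 65.6 F [-0.6  0.6 -0.5] q [-0.14  0.27  0.07  2.01 -0.02  0.86 -0.16]
220 [162] [[479.1  66.  172.2]]
256 [162] [[498.3  64.  172.2]]
290 [162] [[516.5  62.1 172.2]]
```

View pics/w9.png

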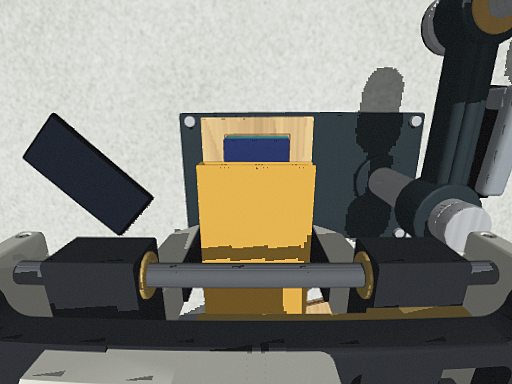

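apply_moves(
  increments=[
    {"rx": 0,"ry": 0,"rz": 0,"dx": 0,"dy": 0,"dz": -3,"hand": 0.5},
    {"rx": 0,"ry": 0,"rz": 0,"dx": 0,"dy": 0,"dz": -6,"hand": 0.5},
    {"rx": 0,"ry": 0,"rz": 0,"dx": 0,"dy": 0,"dz": -9,"hand": 0.5},
    {"rx": 0,"ry": 0,"rz": 0,"dx": 0,"dy": 0,"dz": -10.5,"hand": 0.5},
    {"rx": 0,"ry": 0,"rz": 0,"dx": 0,"dy": 0,"dz": -11.3,"hand": 0.5},
    {"rx": 0,"ry": 0,"rz": 0,"dx": 0,"dy": 0,"dz": -11.6,"hand": 0.5},
    {"rx": 0,"ry": 0,"rz": 0,"dx": 0,"dy": 0,"dz": -11.7,"hand": 0.5},
    {"rx": 0,"ry": 0,"rz": 0,"dx": 0,"dy": 0,"dz": -11.75,"hand": 0.5},
    {"rx": 0,"ry": 0,"rz": 0,"dx": 0,"dy": 0,"dz": -11.75,"hand": 0.5},
    {"rx": 0,"ry": 0,"rz": 0,"dx": 0,"dy": 0,"dz": -11.75,"hand": 0.5},
  ],
)

```text
t: 17.4
tcp_pos: [0.4945, 0.0143, 0.0464]
tool_rot: [2.33, 2.107, 0.002]
ft_force: [0.4, -0.5, -0.8]
grip_width: 0.0654
```

apply_moves(
  increments=[
    {"rx": 0,"ry": 0,"rz": 0,"dx": 0,"dy": 0,"dz": -0.1,"hand": 0.5},
    {"rx": 0,"ry": 0,"rz": 0,"dx": 0,"dy": 0,"dz": -0.1,"hand": 0.82},
    {"rx": 0,"ry": 0,"rz": 0,"dx": 0,"dy": 0,"dz": -0.1,"hand": 0.82},
    {"rx": 0,"ry": 0,"rz": 0,"dx": 0,"dy": 0,"dz": -0.1,"hand": 0.82},
    {"rx": 0,"ry": 0,"rz": 0,"dx": 0,"dy": 0,"dz": 1,"hand": 0.82},
    {"rx": 0,"ry": 0,"rz": 0,"dx": 0,"dy": 0,"dz": 4,"hand": 0.9},
    {"rx": 0,"ry": 0,"rz": 0,"dx": 0,"dy": 0,"dz": 8,"hand": 1},
    {"rx": 0,"ry": 0,"rz": 0,"dx": 0,"dy": -2,"dz": 11,"hand": 1},
    {"rx": 0,"ry": 0,"rz": 0,"dx": 0,"dy": -5,"dz": 13,"hand": 1},
    {"rx": 0,"ry": 0,"rz": 0,"dx": 0,"dy": -7,"dz": 13,"hand": 1},
    {"rx": 0,"ry": 0,"rz": 0,"dx": 0,"dy": -7,"dz": 13,"hand": 1},
  ],
)

```text
t: 18.5
tcp_pos: [0.4944, -0.0594, 0.1775]
tool_rot: [2.333, 2.099, 0.002]
ft_force: [-0.2, 0.1, -0.6]
grip_width: 0.0915
```

```bash
python3 - <<'E'
from h import *
pose()
f=grab('wrist','w10')
for c in blobs(f,'mustard',500): print(cv2.contourArea(c),np.round(rectworld(f,c,0.054),1),cv2.boundingRect(c))
t=grab('top','top4'); s=grab('scene','scene4')
for nm,g in (('top',t),('scene',s)):
  for c in blobs(g,'wood2'):
    r=rectworld(g,c,0.012)
    if abs(r[2]-66)<10 and abs(r[3]-102)<12: print(nm,np.round(r,1))
def plate(g,box):
    x,y,w,h=box; hsv=cv2.cvtColor(g['frame'][y:y+h,x:x+w],cv2.COLOR_BGR2HSV)
    m=cv2.inRange(hsv,np.array([85,0,160]),np.array([130,60,255])); M=cv2.moments(m,True); return [M['m10']/M['m00']+x,M['m01']/M['m00']+y],M['m00']
a,na=plate(t,(298,186,26,22)); b,nb=plate(s,(204,196,26,22)); print(a,na,b,nb,tri(t,a,s,b))
E
```

```text
t 18.5 tcp [494.4 -59.4 177.5] phi -6.05 zax [ 0.003 -0.001 -1.   ] grip 91.5 F [-0.2  0.1 -0.6] q [-0.03  0.26  0.11  1.99 -0.03  0.89 -0.01]
6817.0 [493.7  14.4  65.5  98.3  -6. ] (212, 62, 70, 105)
top [ 578.1 -212.3   65.9  103.4    8.9]
scene [ 579.5 -205.8   72.   106.5    7.9]
[310.48333333333335, 195.41666666666666] 120.0 [215.89655172413794, 205.86206896551724] 87.0 (array([ 0.57758152, -0.2111947 ,  0.01189227]), np.float64(0.0026447604377690566))
```

View pics/w10.png

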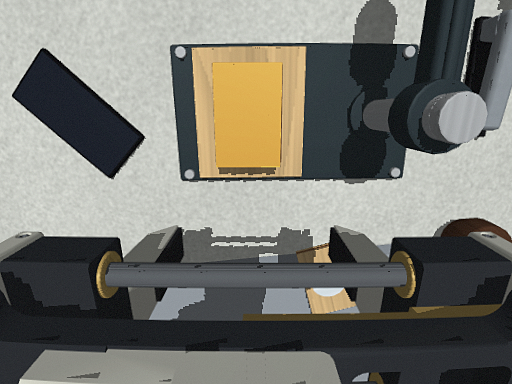

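The pile is square, with mustard on top at (493.7, 14.4). The board plate triangulates to (577.6, -211.2) at 11.9 mm. Next is the board.

apply_moves(
  increments=[
    {"rx": 0,"ry": 0,"rz": 4,"dx": 2,"dy": -4,"dz": 0,"hand": 1},
    {"rx": 0,"ry": 0,"rz": 8,"dx": 4,"dy": -8,"dz": -1,"hand": 1},
    {"rx": 0,"ry": 0,"rz": 12,"dx": 6.5,"dy": -12,"dz": -3,"hand": 1},
    {"rx": 0,"ry": 0,"rz": 14.8,"dx": 8.4,"dy": -15.5,"dz": -5,"hand": 1},
    {"rx": 0,"ry": 0,"rz": 14.8,"dx": 8.4,"dy": -15.5,"dz": -5,"hand": 1},
    {"rx": 0,"ry": 0,"rz": 14.8,"dx": 8.4,"dy": -15.5,"dz": -5,"hand": 1},
    {"rx": 0,"ry": 0,"rz": 14.8,"dx": 8.4,"dy": -15.5,"dz": -5,"hand": 1},
  ],
)

```text
t: 19.35
tcp_pos: [0.578, -0.2083, 0.1255]
tool_rot: [-2.036, -2.391, -0.001]
ft_force: [0.3, 0.3, 0.1]
grip_width: 0.0919
```

```bash
python3 - <<'E'
from h import *
s,phi=pose()
f=grab('wrist','w11')
for c in blobs(f,'wood2',1500):
    r=rectworld(f,c,0.012); print(cv2.contourArea(c),np.round(r,1),cv2.boundingRect(c))
E
```

```text
t 19.35 tcp [ 578.  -208.3  125.5] phi 9.16 zax [-0.001  0.002 -1.   ] grip 91.9 F [0.3 0.3 0.1] q [ 0.22  0.52  0.1   1.74 -0.07  0.89  0.52]
5649.0 [ 576.9 -209.    65.4  101.1    9.8] (221, 142, 68, 97)
```

View pics/w11.png

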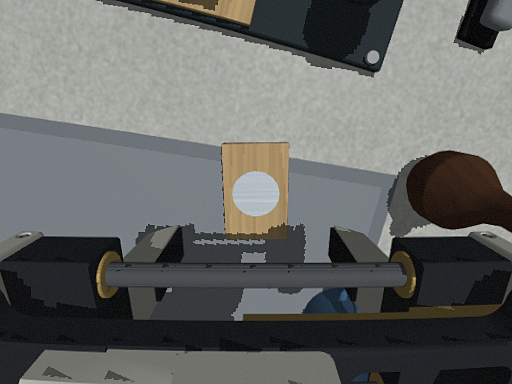

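```bash
python3 - <<'E'
from h import *
f=grab('wrist');t=grab('top');s=grab('scene')
print(np.round(onplane(f,[[408,190]],0.04)*1000,1),np.round(onplane(f,[[408,190]],0.0)*1000,1))
print(tri(t,[303,131],s,[181,217]), np.round(onplane(t,[[298,142]],0.04)*1000))
cv2.imwrite('pics/c5.png',cv2.resize(s['frame'][180:270,140:260],None,fx=5,fy=5)); cv2.imwrite('pics/c6.png',cv2.resize(t['frame'][110:210,260:380],None,fx=5,fy=5))
E
```

```text
[[ 714.7 -176.4   40. ]] [[ 739.4 -183.7    0. ]]
(array([ 0.75807906, -0.17147642,  0.13584567]), np.float64(0.013707074704980197)) [[ 753. -171.   40.]]
```

View pics/c6.png

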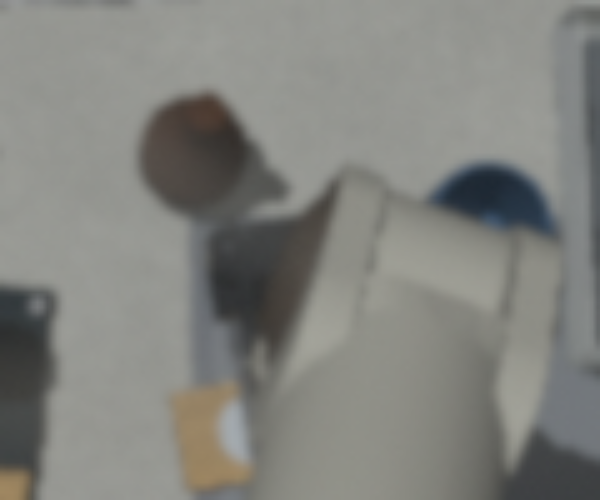

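apply_moves(
  increments=[
    {"rx": 0,"ry": 0,"rz": 0.6,"dx": -0.1,"dy": 0.15,"dz": -3,"hand": 1},
    {"rx": 0,"ry": 0,"rz": 0.6,"dx": -0.1,"dy": 0.15,"dz": -6,"hand": 1},
    {"rx": 0,"ry": 0,"rz": 0.6,"dx": -0.1,"dy": 0.15,"dz": -9,"hand": 1},
    {"rx": 0,"ry": 0,"rz": 0.6,"dx": -0.1,"dy": 0.15,"dz": -11,"hand": 1},
    {"rx": 0,"ry": 0,"rz": 0.6,"dx": -0.1,"dy": 0.15,"dz": -12,"hand": 1},
    {"rx": 0,"ry": 0,"rz": 0.6,"dx": -0.1,"dy": 0.15,"dz": -12.2,"hand": 1},
    {"rx": 0,"ry": 0,"rz": 0.6,"dx": -0.1,"dy": 0.15,"dz": -12.2,"hand": 1},
    {"rx": 0,"ry": 0,"rz": 0.6,"dx": -0.1,"dy": 0.15,"dz": -12.2,"hand": 0.6},
    {"rx": 0,"ry": 0,"rz": 0.6,"dx": -0.1,"dy": 0.15,"dz": -12.2,"hand": 0.5},
    {"rx": 0,"ry": 0,"rz": 0.6,"dx": -0.1,"dy": 0.15,"dz": -12.2,"hand": 0.5},
    {"rx": 0,"ry": 0,"rz": 0.6,"dx": -0.1,"dy": 0.15,"dz": -12.2,"hand": 0.5},
    {"rx": 0,"ry": 0,"rz": 0.6,"dx": -0.1,"dy": 0.15,"dz": -12.2,"hand": 0.5},
  ],
  force=30,
)

```text
t: 20.75
tcp_pos: [0.5774, -0.2094, 0.0044]
tool_rot: [2.026, 2.4, 0.001]
ft_force: [0.1, -0.2, 4.1]
grip_width: 0.0652
```

```bash
python3 - <<'E'
from h import *
pose()
E
```

```text
t 20.75 tcp [ 577.4 -209.4    4.4] phi 9.64 zax [ 0.001 -0.    -1.   ] grip 65.2 F [ 0.1 -0.2  4.1] q [ 0.24  0.69  0.08  1.79 -0.09  0.67  0.54]
```

apply_moves(
  increments=[
    {"rx": 0,"ry": 0,"rz": 0,"dx": 0,"dy": 0,"dz": 2,"hand": 0.5},
    {"rx": 0,"ry": 0,"rz": 0,"dx": 0,"dy": 0,"dz": 6,"hand": 0.5},
    {"rx": 0,"ry": 0,"rz": 0,"dx": 0,"dy": 0,"dz": 10,"hand": 0.5},
    {"rx": 0,"ry": 0,"rz": 0,"dx": -0.5,"dy": 1,"dz": 14,"hand": 0.5},
    {"rx": 0,"ry": 0,"rz": -3,"dx": -1.5,"dy": 4,"dz": 16.5,"hand": 0.5},
    {"rx": 0,"ry": 0,"rz": -6,"dx": -3,"dy": 8,"dz": 17,"hand": 0.5},
    {"rx": 0,"ry": 0,"rz": -9,"dx": -4.5,"dy": 12,"dz": 17,"hand": 0.5},
    {"rx": 0,"ry": 0,"rz": -12,"dx": -6,"dy": 16,"dz": 17,"hand": 0.5},
    {"rx": 0,"ry": 0,"rz": -14,"dx": -7.5,"dy": 19.5,"dz": 17,"hand": 0.5},
    {"rx": 0,"ry": 0,"rz": -15.4,"dx": -8.3,"dy": 22,"dz": 17,"hand": 0.5},
    {"rx": 0,"ry": 0,"rz": -15.4,"dx": -8.3,"dy": 22.4,"dz": 17,"hand": 0.5},
    {"rx": 0,"ry": 0,"rz": -15.4,"dx": -8.3,"dy": 22.4,"dz": 17,"hand": 0.5},
    {"rx": 0,"ry": 0,"rz": -15.4,"dx": -8.3,"dy": 22.4,"dz": 17,"hand": 0.5},
  ],
)

```text
t: 22.05
tcp_pos: [0.4943, 0.0134, 0.1738]
tool_rot: [2.331, 2.105, -0.0]
ft_force: [-0.4, -0.2, 0.2]
grip_width: 0.0659
```

```bash
python3 - <<'E'
from h import *
s,phi=pose()
f=grab('wrist','w12')
E
```

```text
t 22.05 tcp [494.3  13.4 173.8] phi -5.82 zax [ 0.    -0.001 -1.   ] grip 65.9 F [-0.4 -0.2  0.2] q [-0.16  0.26  0.08  2.   -0.03  0.88 -0.16]
```

View pics/w12.png

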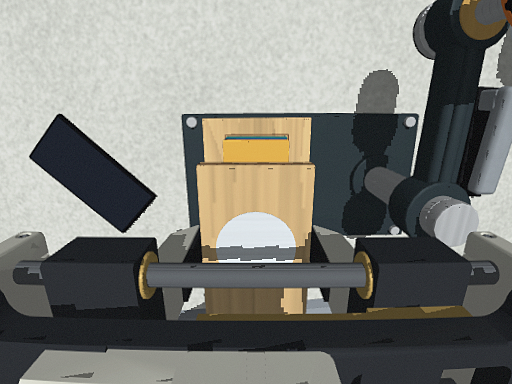

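apply_moves(
  increments=[
    {"rx": 0,"ry": 0,"rz": 0,"dx": 0,"dy": 0,"dz": -3,"hand": 0.5},
    {"rx": 0,"ry": 0,"rz": 0,"dx": 0,"dy": 0,"dz": -6,"hand": 0.5},
    {"rx": 0,"ry": 0,"rz": 0,"dx": 0,"dy": 0,"dz": -9,"hand": 0.5},
    {"rx": 0,"ry": 0,"rz": 0,"dx": 0,"dy": 0,"dz": -10.5,"hand": 0.5},
    {"rx": 0,"ry": 0,"rz": 0,"dx": 0,"dy": 0,"dz": -11.1,"hand": 0.5},
    {"rx": 0,"ry": 0,"rz": 0,"dx": 0,"dy": 0,"dz": -11.4,"hand": 0.5},
    {"rx": 0,"ry": 0,"rz": 0,"dx": 0,"dy": 0,"dz": -11.5,"hand": 0.5},
    {"rx": 0,"ry": 0,"rz": 0,"dx": 0,"dy": 0,"dz": -11.5,"hand": 0.5},
    {"rx": 0,"ry": 0,"rz": 0,"dx": 0,"dy": 0,"dz": -11.5,"hand": 0.5},
  ],
)

```text
t: 23.0
tcp_pos: [0.4947, 0.0147, 0.0596]
tool_rot: [2.33, 2.106, 0.002]
ft_force: [0.2, -0.7, -0.3]
grip_width: 0.0652
```

apply_moves(
  increments=[
    {"rx": 0,"ry": 0,"rz": 0,"dx": 0,"dy": 0,"dz": -0.1,"hand": 0.5},
    {"rx": 0,"ry": 0,"rz": 0,"dx": 0,"dy": 0,"dz": -0.15,"hand": 0.5},
    {"rx": 0,"ry": 0,"rz": 0,"dx": 0,"dy": 0,"dz": -0.15,"hand": 0.82},
    {"rx": 0,"ry": 0,"rz": 0,"dx": 0,"dy": 0,"dz": -0.15,"hand": 0.82},
    {"rx": 0,"ry": 0,"rz": 0,"dx": 0,"dy": 0,"dz": -0.15,"hand": 0.82},
    {"rx": 0,"ry": 0,"rz": 0,"dx": 0,"dy": 0,"dz": 1,"hand": 0.82},
    {"rx": 0,"ry": 0,"rz": 0,"dx": 0,"dy": 0,"dz": 4,"hand": 0.9},
    {"rx": 0,"ry": 0,"rz": 0,"dx": 0,"dy": 0,"dz": 8,"hand": 1},
    {"rx": 0,"ry": 0,"rz": 0,"dx": 0,"dy": -2,"dz": 11,"hand": 1},
    {"rx": 0,"ry": 0,"rz": 0,"dx": 0,"dy": -5,"dz": 14,"hand": 1},
    {"rx": 0,"ry": 0,"rz": 0,"dx": 0,"dy": -7,"dz": 17,"hand": 1},
    {"rx": 0,"ry": 0,"rz": 0,"dx": 0,"dy": -7,"dz": 18,"hand": 1},
    {"rx": 0,"ry": 0,"rz": 0,"dx": 0,"dy": -7,"dz": 18,"hand": 1},
  ],
)

```text
t: 24.3
tcp_pos: [0.4951, -0.0552, 0.2408]
tool_rot: [2.329, 2.104, 0.005]
ft_force: [-0.3, 0.9, -0.2]
grip_width: 0.0919
```

```bash
python3 - <<'E'
from h import *
pose()
f=grab('wrist','w13')
hsv=cv2.cvtColor(f['frame'],cv2.COLOR_BGR2HSV)
s=grab('scene','scene5');t=grab('top','top5')
cv2.imwrite('pics/c7.png',cv2.resize(s['frame'][180:300,200:340],None,fx=5,fy=5,interpolation=cv2.INTER_CUBIC))
cv2.imwrite('pics/c8.png',cv2.resize(f['frame'][20:200,150:420],None,fx=2.9,fy=2.9,interpolation=cv2.INTER_CUBIC))
E
```

```text
t 24.3 tcp [495.1 -55.2 240.8] phi -5.82 zax [ 0.004  0.    -1.   ] grip 91.9 F [-0.3  0.9 -0.2] q [-0.06  0.18  0.13  1.93 -0.03  1.03 -0.02]
```

View pics/c8.png

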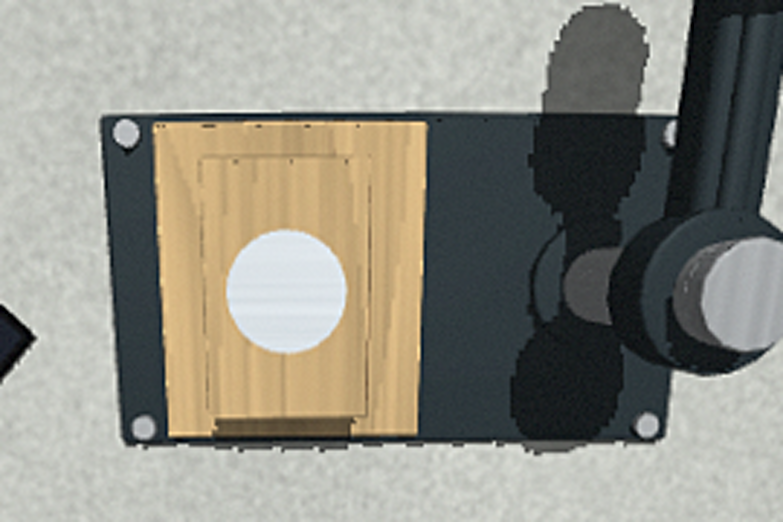

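View pics/c7.png

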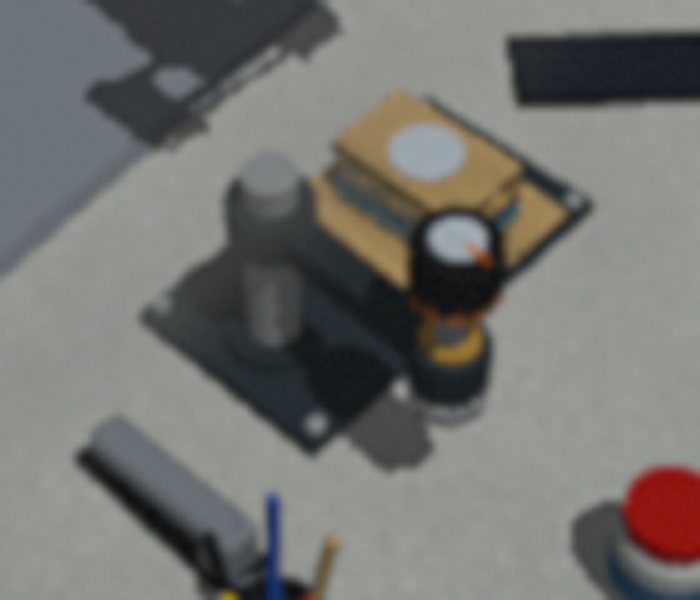

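```bash
python3 - <<'E'
from h import *
f=grab('wrist');s=grab('scene');t=grab('top')
hsv=cv2.cvtColor(f['frame'],cv2.COLOR_BGR2HSV)
def bright(g,box,lo=150):
    x,y,w,h=box; hv=cv2.cvtColor(g['frame'][y:y+h,x:x+w],cv2.COLOR_BGR2HSV)
    m=cv2.inRange(hv,np.array([0,0,lo]),np.array([180,60,255]))
    n,l,st,ce=cv2.connectedComponentsWithStats(m); i=1+np.argmax(st[1:,4]); return ce[i]+[x,y],st[i,4]
p,n=bright(f,(215,90,70,60),200); print('plate',p,n,np.round(onplane(f,[p],.066)*1000,1))
a,na=bright(t,(183,150,24,24)); b,nb=bright(s,(280,218,24,20)); print(a,na,b,nb)
K,e=tri(t,a,s,b); print('knob top',K,e)
pil=np.array([.6338,.0016]); v=K[:2]-pil; print(np.linalg.norm(v), 'swing', -(np.degrees(np.arctan2(v[1],v[0]))-(180-5.6)))
# pillar nut top
a,na=bright(t,(236,164,18,16),110); b,nb=bright(s,(244,206,20,20),100); print('nut',a,na,b,nb,tri(t,a,s,b))
cv2.imwrite('pics/c9.png',cv2.resize(t['frame'][140:240,170:290],None,fx=5,fy=5,interpolation=cv2.INTER_CUBIC))
E
```

```text
plate [251.36370007 121.07007708] 1427 [[493.5  14.   66. ]]
[194.56363636 153.        ] 110 [291.08196721 227.14754098] 61
knob top [0.67042437 0.14042564 0.22917243] 0.018323842612794725
0.1435754264109413 swing 99.1787983875871
nut [243.75862069 171.44827586] 87 [253.00809717 211.90283401] 247 (array([0.63389772, 0.00121296, 0.16368627]), np.float64(0.001332969980138499))
```

View pics/c9.png

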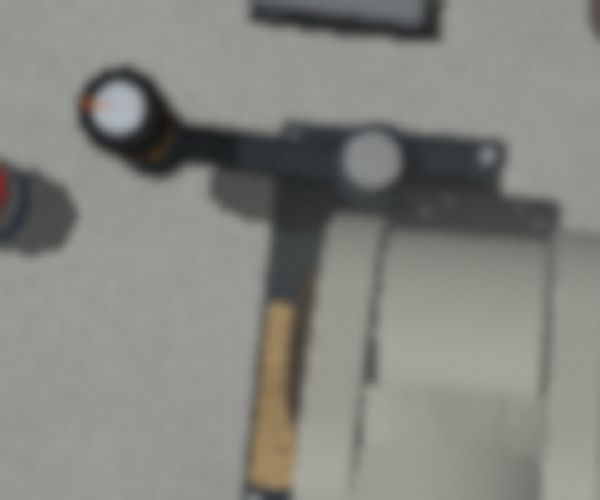

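```bash
python3 - <<'E'
from h import *
s=grab('scene');t=grab('top')
cv2.imwrite('pics/c10.png',cv2.resize(s['frame'][205:270,265:325],None,fx=9,fy=9,interpolation=cv2.INTER_CUBIC))
for a in ([193.8,161.2],[194.2,161.5]):
  for b in ([291.6,228.6],[291.1,228]):
    K,e=tri(t,a,s,b); v=K[:2]-[.6338,.0014]
    print(np.round(K*1000,1),round(e*1000,1),np.linalg.norm(v),'swing deg', 174.4-np.degrees(np.arctan2(v[1],v[0])))
print(np.round(onplane(t,[[193.8,161.2]],.214)*1000,1),np.round(onplane(s,[[291.6,228.6]],.214)*1000,1))
E
```

```text
[654.9 140.5 209.8] 5.1 0.1406977976533087 swing deg 93.03542431299091
[654.9 139.6 211.5] 3.9 0.1398532183089952 swing deg 93.09361110330195
[654.2 139.8 208.6] 5.6 0.1398707128711729 swing deg 92.77330854303389
[654.2 138.9 210.3] 4.3 0.1390254400582361 swing deg 92.83072594037164
[[655.5 137.5 214. ]] [[656.5 144.5 214. ]]
```

View pics/c10.png

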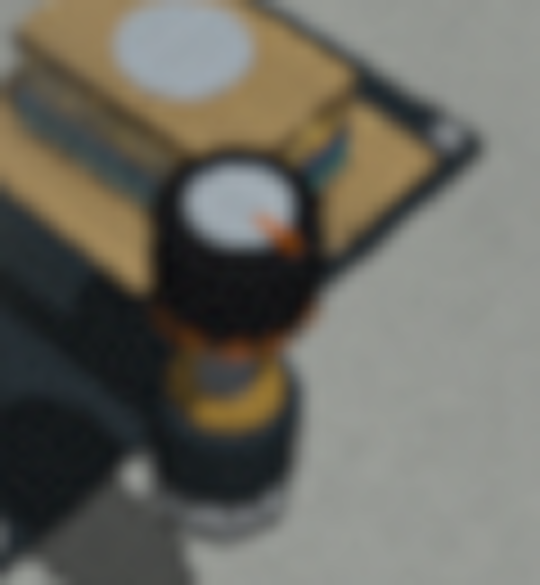

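The board plate measures (493.5, 14.0), so the stack is square. The nut triangulates to (633.9, 1.2), which agrees with the pillar being 140 mm from the bed centre. The knob is near (655, 139.5) with its top around 212 mm, a swing of about 93°. I'll go above the knob.

apply_moves(
  increments=[
    {"rx": 0,"ry": 0,"rz": 0,"dx": 0,"dy": 0,"dz": 4,"hand": 1},
    {"rx": 0,"ry": 0,"rz": 0,"dx": 1,"dy": 2,"dz": 6.2,"hand": 1},
    {"rx": 0,"ry": 0,"rz": 0,"dx": 4,"dy": 5,"dz": 6.2,"hand": 1},
    {"rx": 0,"ry": 0,"rz": -1,"dx": 7,"dy": 8,"dz": 6.2,"hand": 1},
    {"rx": 0,"ry": 0,"rz": -2,"dx": 10,"dy": 11.5,"dz": 6.2,"hand": 1},
    {"rx": 0,"ry": 0,"rz": -2.8,"dx": 13,"dy": 15,"dz": 6.2,"hand": 1},
    {"rx": 0,"ry": 0,"rz": -2.8,"dx": 15.5,"dy": 18.5,"dz": 6.2,"hand": 1},
    {"rx": 0,"ry": 0,"rz": -2.8,"dx": 16.1,"dy": 19.5,"dz": 6.2,"hand": 1},
    {"rx": 0,"ry": 0,"rz": -2.8,"dx": 16.1,"dy": 19.5,"dz": 6.2,"hand": 1},
    {"rx": 0,"ry": 0,"rz": -2.8,"dx": 16.1,"dy": 19.5,"dz": 6.2,"hand": 1},
  ],
)

```text
t: 25.7
tcp_pos: [0.6544, 0.1383, 0.3]
tool_rot: [2.382, 2.049, -0.003]
ft_force: [-0.6, -0.6, 0.3]
grip_width: 0.0919
```

```bash
python3 - <<'E'
from h import *
s,phi=pose()
f=grab('wrist','w14')
print(proj(f,[[.655,.1395,.214],[.655+.0245,.1395,.214]]),proj(f,s['tcp_pos']))
E
```

```text
t 25.7 tcp [654.4 138.3 300. ] phi -8.6 zax [-0.002 -0.002 -1.   ] grip 91.9 F [-0.6 -0.6  0.3] q [-0.28  0.45  0.05  1.42 -0.02  1.27 -0.38]
[[257.26048534 198.36921383]
 [283.82393313 194.53245906]] [[257.26359722 241.97155362]]
```

View pics/w14.png

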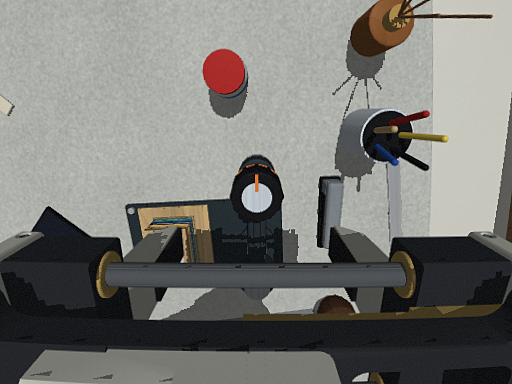

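```bash
python3 - <<'E'
from h import *
f=grab('wrist')
im=f['frame'][150:235,210:305]
cv2.imwrite('pics/c11.png',cv2.resize(im,None,fx=7,fy=7,interpolation=cv2.INTER_CUBIC))
hsv=cv2.cvtColor(im,cv2.COLOR_BGR2HSV)
m=cv2.inRange(hsv,np.array([0,0,150]),np.array([180,70,255])); m[:, :18]=0; m[:,75:]=0; m[:20]=0; m[68:]=0
m2=cv2.inRange(hsv,np.array([3,120,120]),np.array([20,255,255])); m2[:15]=0
cs,_=cv2.findContours(m,cv2.RETR_EXTERNAL,cv2.CHAIN_APPROX_NONE); c=max(cs,key=cv2.contourArea)
(x,y),r=cv2.minEnclosingCircle(c); print(x+210,y+150,r, np.round(onplane(f,[[x+210,y+150]],.214)*1000,1))
E
```

```text
256.0 196.5 15.07491397857666 [[654.2 140.4 214. ]]
```

View pics/c11.png

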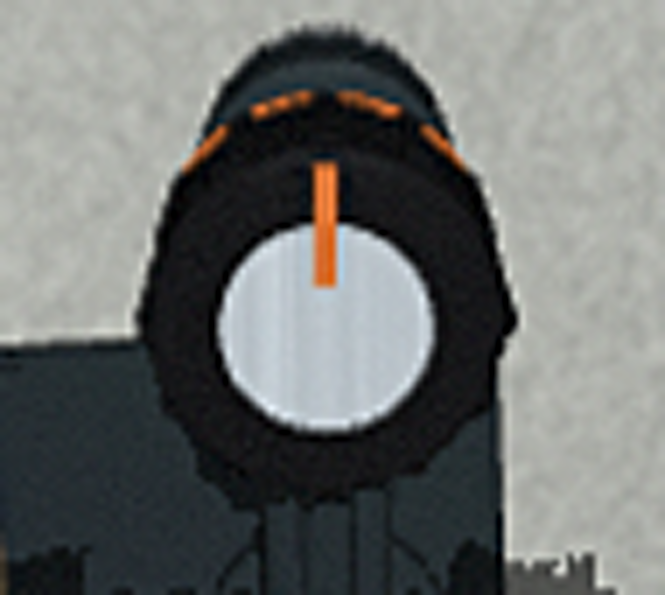

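apply_moves(
  increments=[
    {"rx": 0,"ry": 0,"rz": 0,"dx": -0.1,"dy": 0.1,"dz": -3,"hand": 1},
    {"rx": 0,"ry": 0,"rz": 0,"dx": -0.1,"dy": 0.1,"dz": -6,"hand": 1},
    {"rx": 0,"ry": 0,"rz": 0,"dx": -0.1,"dy": 0.1,"dz": -9,"hand": 1},
    {"rx": 0,"ry": 0,"rz": 0,"dx": -0.1,"dy": 0.1,"dz": -11,"hand": 1},
    {"rx": 0,"ry": 0,"rz": 0,"dx": -0.1,"dy": 0.1,"dz": -11.4,"hand": 1},
    {"rx": 0,"ry": 0,"rz": 0,"dx": -0.1,"dy": 0.1,"dz": -11.4,"hand": 1},
    {"rx": 0,"ry": 0,"rz": 0,"dx": -0.1,"dy": 0.1,"dz": -11.4,"hand": 0.7},
    {"rx": 0,"ry": 0,"rz": 0,"dx": -0.1,"dy": 0.1,"dz": -11.4,"hand": 0.5},
    {"rx": 0,"ry": 0,"rz": 0,"dx": -0.1,"dy": 0.1,"dz": -11.4,"hand": 0.4},
    {"rx": 0,"ry": 0,"rz": 0,"dx": -0.1,"dy": 0.1,"dz": -11.4,"hand": 0.4},
    {"rx": 0,"ry": 0,"rz": 0,"dx": -0.1,"dy": 0.1,"dz": -11.4,"hand": 0.4},
    {"rx": 0,"ry": 0,"rz": 0,"dx": -0.1,"dy": 0.1,"dz": -11.4,"hand": 0.4},
  ],
  force=12,
)

```text
t: 27.0
tcp_pos: [0.6545, 0.1407, 0.187]
tool_rot: [2.38, 2.049, 0.002]
ft_force: [2.3, 0.0, -2.1]
grip_width: 0.049
```

```bash
python3 - <<'E'
from h import *
s,phi=pose()
# arc: pillar, from commanded (654,140.5)
p=np.array([633.9,1.3]); k0=np.array([654.0,140.5]); v=k0-p; a0=np.degrees(np.arctan2(v[1],v[0])); r=np.linalg.norm(v); print(a0,r)
for da in range(0,97,4):
    a=np.radians(a0+da); q=p+r*np.array([np.cos(a),np.sin(a)])-k0; print(da,np.round(q/10,2))
E
```

```text
t 27.0 tcp [654.5 140.7 187. ] phi -8.56 zax [ 0.001  0.    -1.   ] grip 49.0 F [ 2.3  0.  -2.1] q [-0.28  0.54  0.04  1.55 -0.02  1.06 -0.38]
81.78347873775249 140.64369875682308
0 [0. 0.]
4 [-0.98  0.11]
8 [-1.96  0.14]
12 [-2.94  0.11]
16 [-3.91  0.01]
20 [-4.88 -0.15]
24 [-5.84 -0.39]
28 [-6.77 -0.69]
32 [-7.68 -1.05]
36 [-8.57 -1.48]
40 [-9.42 -1.96]
44 [-10.23  -2.51]
48 [-11.01  -3.11]
52 [-11.74  -3.77]
56 [-12.43  -4.47]
60 [-13.06  -5.22]
64 [-13.64  -6.01]
68 [-14.16  -6.84]
72 [-14.63  -7.71]
76 [-15.03  -8.6 ]
80 [-15.37  -9.52]
84 [-15.64 -10.47]
88 [-15.85 -11.43]
92 [-15.99 -12.4 ]
96 [-16.06 -13.38]
```

apply_moves(
  increments=[
    {"rx": 0,"ry": 0,"rz": 1,"dx": -0.25,"dy": 0.03,"dz": 0,"hand": 0.4},
    {"rx": 0,"ry": 0,"rz": 2,"dx": -0.49,"dy": 0.06,"dz": 0,"hand": 0.4},
    {"rx": 0,"ry": 0,"rz": 4,"dx": -0.98,"dy": 0.11,"dz": 0,"hand": 0.4},
    {"rx": 0,"ry": 0,"rz": 6,"dx": -1.47,"dy": 0.13,"dz": 0,"hand": 0.4},
    {"rx": 0,"ry": 0,"rz": 8,"dx": -1.96,"dy": 0.14,"dz": 0,"hand": 0.4},
    {"rx": 0,"ry": 0,"rz": 10,"dx": -2.45,"dy": 0.13,"dz": 0,"hand": 0.4},
    {"rx": 0,"ry": 0,"rz": 12,"dx": -2.94,"dy": 0.11,"dz": 0,"hand": 0.4},
    {"rx": 0,"ry": 0,"rz": 14,"dx": -3.42,"dy": 0.06,"dz": 0,"hand": 0.4},
    {"rx": 0,"ry": 0,"rz": 16,"dx": -3.91,"dy": 0.01,"dz": 0,"hand": 0.4},
    {"rx": 0,"ry": 0,"rz": 18,"dx": -4.4,"dy": -0.07,"dz": 0,"hand": 0.4},
  ],
)

```text
t: 28.0
tcp_pos: [0.6098, 0.1399, 0.187]
tool_rot: [2.027, 2.399, 0.001]
ft_force: [3.7, -0.4, 0.3]
grip_width: 0.0486
```

```bash
python3 - <<'E'
from h import *
s,phi=pose()
E
```

```text
t 28.0 tcp [609.8 139.9 187. ] phi 9.61 zax [ 0.001  0.    -1.   ] grip 48.6 F [ 3.7 -0.4  0.3] q [-0.24  0.46 -0.03  1.66  0.02  1.01 -0.12]
```

apply_moves(
  increments=[
    {"rx": 0,"ry": 0,"rz": 4,"dx": -0.96,"dy": -0.2,"dz": 0,"hand": 0.4},
    {"rx": 0,"ry": 0,"rz": 8,"dx": -1.91,"dy": -0.47,"dz": 0,"hand": 0.4},
    {"rx": 0,"ry": 0,"rz": 12,"dx": -2.83,"dy": -0.8,"dz": 0,"hand": 0.4},
    {"rx": 0,"ry": 0,"rz": 16,"dx": -3.73,"dy": -1.19,"dz": 0,"hand": 0.4},
    {"rx": 0,"ry": 0,"rz": 20,"dx": -4.6,"dy": -1.65,"dz": 0,"hand": 0.4},
    {"rx": 0,"ry": 0,"rz": 24,"dx": -5.43,"dy": -2.16,"dz": 0,"hand": 0.4},
    {"rx": 0,"ry": 0,"rz": 28,"dx": -6.22,"dy": -2.74,"dz": 0,"hand": 0.4},
    {"rx": 0,"ry": 0,"rz": 32,"dx": -6.98,"dy": -3.37,"dz": 0,"hand": 0.4},
    {"rx": 0,"ry": 0,"rz": 36,"dx": -7.69,"dy": -4.05,"dz": 0,"hand": 0.4},
    {"rx": 0,"ry": 0,"rz": 40,"dx": -8.35,"dy": -4.77,"dz": 0,"hand": 0.4},
    {"rx": 0,"ry": 0,"rz": 44,"dx": -8.95,"dy": -5.54,"dz": 0,"hand": 0.4},
    {"rx": 0,"ry": 0,"rz": 48,"dx": -9.5,"dy": -6.35,"dz": 0,"hand": 0.4},
    {"rx": 0,"ry": 0,"rz": 52,"dx": -10,"dy": -7.2,"dz": 0,"hand": 0.4},
    {"rx": 0,"ry": 0,"rz": 56,"dx": -10.43,"dy": -8.08,"dz": 0,"hand": 0.4},
    {"rx": 0,"ry": 0,"rz": 60,"dx": -10.8,"dy": -8.99,"dz": 0,"hand": 0.4},
    {"rx": 0,"ry": 0,"rz": 63,"dx": -11.04,"dy": -9.69,"dz": 0,"hand": 0.4},
    {"rx": 0,"ry": 0,"rz": 65,"dx": -11.18,"dy": -10.16,"dz": 0,"hand": 0.4},
  ],
)

```text
t: 29.7
tcp_pos: [0.4988, 0.038, 0.187]
tool_rot: [0.421, 3.111, 0.001]
ft_force: [7.9, 0.4, -3.9]
grip_width: 0.0491
```

```bash
python3 - <<'E'
from h import *
s,phi=pose()
v=s['tcp_pos'][:2]*1000-[633.9,1.3]; print(np.hypot(*v),174.4-np.degrees(np.arctan2(v[1],v[0])))
p=np.array([633.9,1.3]);r=140.64
def q(da): a=np.radians(81.783+da); return p+r*np.array([np.cos(a),np.sin(a)])
for d in (85,87,89,91,92,93,94): print(d,np.round((q(d)-q(83))/10,2))
E
```

```text
t 29.7 tcp [498.8  38.  187. ] phi 74.6 zax [ 0.002  0.    -1.   ] grip 49.1 F [ 7.9  0.4 -3.9] q [ 0.06  0.26 -0.22  1.97  0.07  0.92  1.11]
139.9897320516077 9.591774052874996
85 [-0.12 -0.48]
87 [-0.22 -0.96]
89 [-0.31 -1.44]
91 [-0.38 -1.92]
92 [-0.41 -2.17]
93 [-0.43 -2.41]
94 [-0.46 -2.66]
```

apply_moves(
  increments=[
    {"rx": 0,"ry": 0,"rz": 2,"dx": -0.05,"dy": -0.48,"dz": 0,"hand": 0.4},
    {"rx": 0,"ry": 0,"rz": 4,"dx": -0.15,"dy": -0.96,"dz": 0,"hand": 0.4},
    {"rx": 0,"ry": 0,"rz": 6,"dx": -0.24,"dy": -1.44,"dz": 0,"hand": 0.4},
    {"rx": 0,"ry": 0,"rz": 8,"dx": -0.31,"dy": -1.92,"dz": 0,"hand": 0.4},
    {"rx": 0,"ry": 0,"rz": 9,"dx": -0.34,"dy": -2.17,"dz": 0,"hand": 0.4},
    {"rx": 0,"ry": 0,"rz": 9.5,"dx": -0.36,"dy": -2.35,"dz": 0,"hand": 0.4},
    {"rx": 0,"ry": 0,"rz": 9.5,"dx": -0.36,"dy": -2.35,"dz": 0,"hand": 0.4},
  ],
)

```text
t: 30.4
tcp_pos: [0.4949, 0.0152, 0.1869]
tool_rot: [0.164, 3.136, 0.001]
ft_force: [4.1, 0.2, -1.7]
grip_width: 0.0487
```

```bash
python3 - <<'E'
from h import *
s,phi=pose()
v=s['tcp_pos'][:2]*1000-[633.9,1.3]; print(np.hypot(*v),174.4-np.degrees(np.arctan2(v[1],v[0])))
E
```

```text
t 30.4 tcp [494.9  15.2 186.9] phi 84.03 zax [ 0.001  0.    -1.   ] grip 48.7 F [ 4.1  0.2 -1.7] q [ 0.12  0.25 -0.23  1.98  0.07  0.92  1.31]
139.7205980693856 0.1105111996686503
```

Swing is now about 0°. I'll nudge further to confirm the stop by force.

apply_moves(
  increments=[
    {"rx": 0,"ry": 0,"rz": 0.5,"dx": 0,"dy": -0.1,"dz": 0,"hand": 0.4},
    {"rx": 0,"ry": 0,"rz": 0.5,"dx": 0,"dy": -0.2,"dz": 0,"hand": 0.4},
    {"rx": 0,"ry": 0,"rz": 0.5,"dx": 0,"dy": -0.3,"dz": 0,"hand": 0.4},
    {"rx": 0,"ry": 0,"rz": 0.5,"dx": 0,"dy": -0.4,"dz": 0,"hand": 0.4},
    {"rx": 0,"ry": 0,"rz": 0.5,"dx": 0,"dy": -0.4,"dz": 0,"hand": 0.4},
  ],
)

```text
t: 30.9
tcp_pos: [0.4948, 0.0142, 0.1869]
tool_rot: [0.148, 3.137, 0.006]
ft_force: [5.4, 7.6, -1.9]
grip_width: 0.0484
```

```bash
python3 - <<'E'
from h import *
s,phi=pose()
E
```

```text
t 30.9 tcp [494.8  14.2 186.9] phi 84.59 zax [ 0.001  0.004 -1.   ] grip 48.4 F [ 5.4  7.6 -1.9] q [ 0.12  0.25 -0.24  1.98  0.07  0.92  1.33]
```

The stop is confirmed: 7.6 N of reaction and only 1 mm of travel. I'll regrip with a larger yaw so one clockwise stroke covers most of the screw travel.

apply_moves(
  increments=[
    {"rx": 0,"ry": 0,"rz": 0,"dx": 0,"dy": 0.3,"dz": 0,"hand": 0.4},
    {"rx": 0,"ry": 0,"rz": 0,"dx": 0,"dy": 0.3,"dz": 0,"hand": 0.75},
    {"rx": 0,"ry": 0,"rz": 0,"dx": 0,"dy": 0.3,"dz": 0,"hand": 0.8},
    {"rx": 0,"ry": 0,"rz": 8,"dx": 0,"dy": 0.3,"dz": 0,"hand": 0.8},
    {"rx": 0,"ry": 0,"rz": 16,"dx": 0,"dy": 0.3,"dz": 0,"hand": 0.8},
    {"rx": 0,"ry": 0,"rz": 24,"dx": 0,"dy": 0.3,"dz": 0,"hand": 0.8},
    {"rx": 0,"ry": 0,"rz": 32,"dx": 0,"dy": 0.3,"dz": 0,"hand": 0.8},
    {"rx": 0,"ry": 0,"rz": 40,"dx": 0,"dy": 0.3,"dz": 0,"hand": 0.8},
    {"rx": 0,"ry": 0,"rz": 48,"dx": 0,"dy": 0.3,"dz": 0,"hand": 0.8},
    {"rx": 0,"ry": 0,"rz": 56,"dx": 0,"dy": 0.3,"dz": 0,"hand": 0.8},
    {"rx": 0,"ry": 0,"rz": 58,"dx": 0,"dy": 0.3,"dz": 0,"hand": 0.8},
    {"rx": 0,"ry": 0,"rz": 58,"dx": 0,"dy": 0.3,"dz": 0,"hand": 0.8},
  ],
)

```text
t: 32.1
tcp_pos: [0.4934, 0.0135, 0.1863]
tool_rot: [1.387, -2.816, -0.001]
ft_force: [0.2, 0.5, -0.3]
grip_width: 0.0737
```

```bash
python3 - <<'E'
from h import *
s,phi=pose()
f=grab('wrist','w15')
s=grab('scene','scene6'); t=grab('top')
cv2.imwrite('pics/c12.png',cv2.resize(s['frame'][150:290,180:330],None,fx=4,fy=4,interpolation=cv2.INTER_CUBIC))
E
```

```text
t 32.1 tcp [493.4  13.5 186.3] phi 142.44 zax [-0.002 -0.    -1.   ] grip 73.7 F [ 0.2  0.5 -0.3] q [ 0.26  0.26 -0.39  1.98  0.12  0.93  2.29]
```

View pics/c12.png

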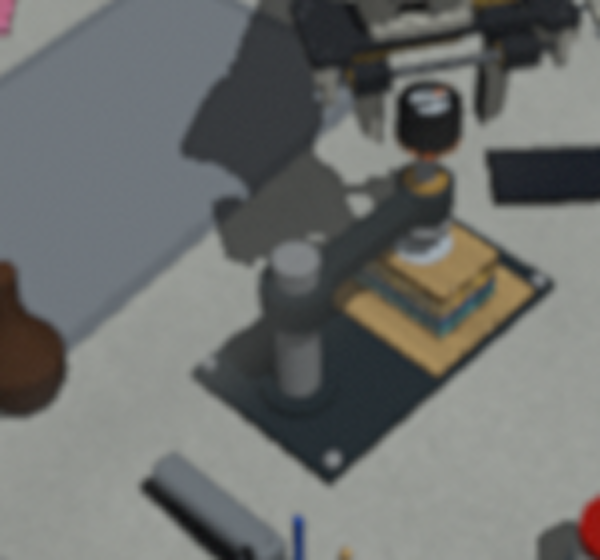

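View pics/w15.png

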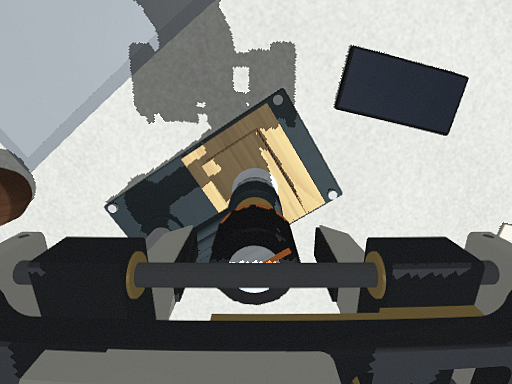

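apply_moves(
  increments=[
    {"rx": 0,"ry": 0,"rz": 0,"dx": 0.1,"dy": 0.05,"dz": 0,"hand": 0.5},
    {"rx": 0,"ry": 0,"rz": 0,"dx": 0.1,"dy": 0.05,"dz": 0,"hand": 0.4},
    {"rx": 0,"ry": 0,"rz": 0,"dx": 0.1,"dy": 0.05,"dz": 0,"hand": 0.4},
    {"rx": 0,"ry": 0,"rz": 0,"dx": 0.1,"dy": 0.05,"dz": 0,"hand": 0.4},
    {"rx": 0,"ry": 0,"rz": -6,"dx": 0.1,"dy": 0.05,"dz": -0.05,"hand": 0.4},
    {"rx": 0,"ry": 0,"rz": -12,"dx": 0.1,"dy": 0.05,"dz": -0.1,"hand": 0.4},
    {"rx": 0,"ry": 0,"rz": -18,"dx": 0.1,"dy": 0.05,"dz": -0.15,"hand": 0.4},
    {"rx": 0,"ry": 0,"rz": -24,"dx": 0.1,"dy": 0.05,"dz": -0.2,"hand": 0.4},
    {"rx": 0,"ry": 0,"rz": -30,"dx": 0.1,"dy": 0.05,"dz": -0.25,"hand": 0.4},
    {"rx": 0,"ry": 0,"rz": -36,"dx": 0.1,"dy": 0.05,"dz": -0.3,"hand": 0.4},
  ],
  force=40,
)

```text
t: 33.25
tcp_pos: [0.4953, 0.0148, 0.1837]
tool_rot: [0.443, -3.11, -0.001]
ft_force: [-2.1, 0.5, 0.4]
grip_width: 0.0485
```

```bash
python3 - <<'E'
from h import *
s,phi=pose(); print(s['moment'])
E
```

```text
t 33.25 tcp [495.3  14.8 183.7] phi 106.23 zax [-0.  0. -1.] grip 48.5 F [-2.1  0.5  0.4] q [ 0.17  0.26 -0.29  1.98  0.09  0.92  1.68]
[0.24959796 0.21571999 0.14941275]
```

apply_moves(
  increments=[
    {"rx": 0,"ry": 0,"rz": -8,"dx": 0,"dy": 0,"dz": -0.07,"hand": 0.4},
    {"rx": 0,"ry": 0,"rz": -16,"dx": 0,"dy": 0,"dz": -0.13,"hand": 0.4},
    {"rx": 0,"ry": 0,"rz": -24,"dx": 0,"dy": 0,"dz": -0.2,"hand": 0.4},
    {"rx": 0,"ry": 0,"rz": -32,"dx": 0,"dy": 0,"dz": -0.27,"hand": 0.4},
    {"rx": 0,"ry": 0,"rz": -40,"dx": 0,"dy": 0,"dz": -0.33,"hand": 0.4},
    {"rx": 0,"ry": 0,"rz": -48,"dx": 0,"dy": 0,"dz": -0.4,"hand": 0.4},
    {"rx": 0,"ry": 0,"rz": -56,"dx": 0,"dy": 0,"dz": -0.47,"hand": 0.4},
    {"rx": 0,"ry": 0,"rz": -64,"dx": 0,"dy": 0,"dz": -0.53,"hand": 0.4},
    {"rx": 0,"ry": 0,"rz": -72,"dx": 0,"dy": 0,"dz": -0.6,"hand": 0.4},
    {"rx": 0,"ry": 0,"rz": -80,"dx": 0,"dy": 0,"dz": -0.67,"hand": 0.4},
    {"rx": 0,"ry": 0,"rz": -88,"dx": 0,"dy": 0,"dz": -0.73,"hand": 0.4},
    {"rx": 0,"ry": 0,"rz": -96,"dx": 0,"dy": 0,"dz": -0.8,"hand": 0.4},
    {"rx": 0,"ry": 0,"rz": -104,"dx": 0,"dy": 0,"dz": -0.87,"hand": 0.4},
    {"rx": 0,"ry": 0,"rz": -112,"dx": 0,"dy": 0,"dz": -0.93,"hand": 0.4},
    {"rx": 0,"ry": 0,"rz": -120,"dx": 0,"dy": 0,"dz": -1,"hand": 0.4},
    {"rx": 0,"ry": 0,"rz": -128,"dx": 0,"dy": 0,"dz": -1.07,"hand": 0.4},
    {"rx": 0,"ry": 0,"rz": -136,"dx": 0,"dy": 0,"dz": -1.13,"hand": 0.4},
    {"rx": 0,"ry": 0,"rz": -144,"dx": 0,"dy": 0,"dz": -1.2,"hand": 0.4},
  ],
)

```text
t: 35.05
tcp_pos: [0.4961, 0.0153, 0.1718]
tool_rot: [-2.821, -1.381, -0.002]
ft_force: [1.2, 0.9, -2.1]
grip_width: 0.0483
```

```bash
python3 - <<'E'
from h import *
s,phi=pose(); print(s['moment'])
f=grab('scene','scene7')
cv2.imwrite('pics/c13.png',cv2.resize(f['frame'][150:290,180:330],None,fx=4,fy=4,interpolation=cv2.INTER_CUBIC))
E
```

```text
t 35.05 tcp [496.1  15.3 171.8] phi -37.83 zax [ 0.001  0.001 -1.   ] grip 48.3 F [ 1.2  0.9 -2.1] q [-0.17  0.26  0.1   2.   -0.04  0.88 -0.71]
[ 0.25006234 -0.22407724  0.11931417]
```

View pics/c13.png

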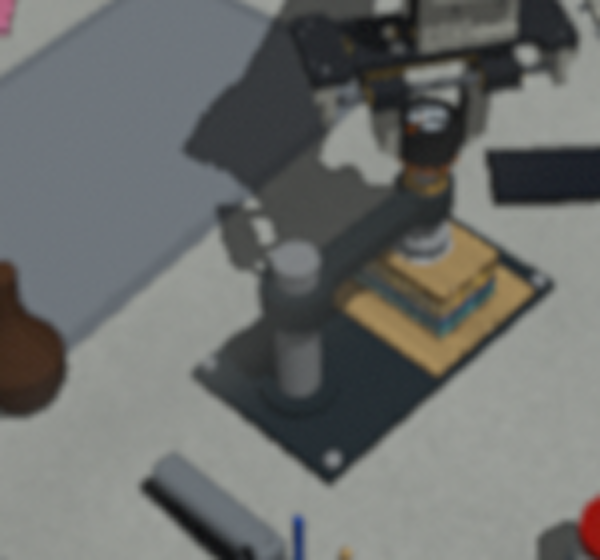

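apply_moves(
  increments=[
    {"rx": 0,"ry": 0,"rz": -8,"dx": 0,"dy": 0,"dz": -0.07,"hand": 0.4},
    {"rx": 0,"ry": 0,"rz": -16,"dx": 0,"dy": 0,"dz": -0.13,"hand": 0.4},
    {"rx": 0,"ry": 0,"rz": -24,"dx": 0,"dy": 0,"dz": -0.2,"hand": 0.4},
    {"rx": 0,"ry": 0,"rz": -32,"dx": 0,"dy": 0,"dz": -0.27,"hand": 0.4},
    {"rx": 0,"ry": 0,"rz": -40,"dx": 0,"dy": 0,"dz": -0.33,"hand": 0.4},
    {"rx": 0,"ry": 0,"rz": -48,"dx": 0,"dy": 0,"dz": -0.4,"hand": 0.4},
    {"rx": 0,"ry": 0,"rz": -56,"dx": 0,"dy": 0,"dz": -0.47,"hand": 0.4},
    {"rx": 0,"ry": 0,"rz": -64,"dx": 0,"dy": 0,"dz": -0.53,"hand": 0.4},
    {"rx": 0,"ry": 0,"rz": -72,"dx": 0,"dy": 0,"dz": -0.6,"hand": 0.4},
    {"rx": 0,"ry": 0,"rz": -80,"dx": 0,"dy": 0,"dz": -0.67,"hand": 0.4},
    {"rx": 0,"ry": 0,"rz": -86,"dx": 0,"dy": 0,"dz": -0.72,"hand": 0.4},
  ],
)

```text
t: 36.2
tcp_pos: [0.4962, 0.0146, 0.1647]
tool_rot: [-3.007, 0.91, -0.002]
ft_force: [1.3, 0.9, 2.6]
grip_width: 0.0484
```

```bash
python3 - <<'E'
from h import *
s,phi=pose(); print(s['moment'])
E
```

```text
t 36.2 tcp [496.2  14.6 164.7] phi -123.66 zax [ 0.001 -0.    -1.   ] grip 48.4 F [1.3 0.9 2.6] q [-0.39  0.28  0.36  2.01 -0.13  0.87 -2.12]
[-0.0269997  -0.03206882  0.26806476]
```

apply_moves(
  increments=[
    {"rx": 0,"ry": 0,"rz": -5,"dx": 0,"dy": 0,"dz": 0,"hand": 0.4},
    {"rx": 0,"ry": 0,"rz": -10,"dx": 0,"dy": 0,"dz": 0,"hand": 0.4},
    {"rx": 0,"ry": 0,"rz": -15,"dx": 0,"dy": 0,"dz": 0,"hand": 0.4},
    {"rx": 0,"ry": 0,"rz": -18,"dx": 0,"dy": 0,"dz": 0,"hand": 0.4},
  ],
)

```text
t: 36.6
tcp_pos: [0.4961, 0.0145, 0.1647]
tool_rot: [-2.829, 1.365, -0.002]
ft_force: [1.3, -0.1, -0.7]
grip_width: 0.0485
```

```bash
python3 - <<'E'
from h import *
s,phi=pose(); print(s['moment'])
E
```

```text
t 36.6 tcp [496.1  14.5 164.7] phi -141.52 zax [ 0.001 -0.    -1.   ] grip 48.5 F [ 1.3 -0.1 -0.7] q [-0.44  0.29  0.41  2.01 -0.15  0.87 -2.41]
[ 0.02665213 -0.0958487   0.20759772]
```

I'll regrasp and turn further, to make sure the limiter slips under the pad's pressure.

apply_moves(
  increments=[
    {"rx": 0,"ry": 0,"rz": 0,"dx": 0,"dy": 0,"dz": 0,"hand": 0.7},
    {"rx": 0,"ry": 0,"rz": 0,"dx": 0,"dy": 0,"dz": 0,"hand": 0.75},
    {"rx": 0,"ry": 0,"rz": 8,"dx": 0,"dy": 0,"dz": 0,"hand": 0.75},
    {"rx": 0,"ry": 0,"rz": 16,"dx": 0,"dy": 0,"dz": 0,"hand": 0.75},
    {"rx": 0,"ry": 0,"rz": 24,"dx": 0,"dy": 0,"dz": 0,"hand": 0.75},
    {"rx": 0,"ry": 0,"rz": 32,"dx": 0,"dy": 0,"dz": 0,"hand": 0.75},
    {"rx": 0,"ry": 0,"rz": 40,"dx": 0,"dy": 0,"dz": 0,"hand": 0.75},
    {"rx": 0,"ry": 0,"rz": 48,"dx": 0,"dy": 0,"dz": 0,"hand": 0.75},
    {"rx": 0,"ry": 0,"rz": 56,"dx": 0,"dy": 0,"dz": 0,"hand": 0.75},
    {"rx": 0,"ry": 0,"rz": 64,"dx": 0,"dy": 0,"dz": 0,"hand": 0.75},
    {"rx": 0,"ry": 0,"rz": 72,"dx": 0,"dy": 0,"dz": 0,"hand": 0.75},
    {"rx": 0,"ry": 0,"rz": 80,"dx": 0,"dy": 0,"dz": 0,"hand": 0.75},
    {"rx": 0,"ry": 0,"rz": 88,"dx": 0,"dy": 0,"dz": 0,"hand": 0.75},
    {"rx": 0,"ry": 0,"rz": 96,"dx": 0,"dy": 0,"dz": 0,"hand": 0.75},
    {"rx": 0,"ry": 0,"rz": 104,"dx": 0,"dy": 0,"dz": 0,"hand": 0.75},
    {"rx": 0,"ry": 0,"rz": 108,"dx": 0,"dy": 0,"dz": 0,"hand": 0.75},
    {"rx": 0,"ry": 0,"rz": 108,"dx": 0,"dy": 0,"dz": 0,"hand": 0.45},
    {"rx": 0,"ry": 0,"rz": 108,"dx": 0,"dy": 0,"dz": 0,"hand": 0.4},
    {"rx": 0,"ry": 0,"rz": 108,"dx": 0,"dy": 0,"dz": 0,"hand": 0.4},
    {"rx": 0,"ry": 0,"rz": 108,"dx": 0,"dy": 0,"dz": 0,"hand": 0.4},
  ],
)

```text
t: 38.6
tcp_pos: [0.4955, 0.0144, 0.1645]
tool_rot: [2.769, 1.485, -0.0]
ft_force: [-1.1, -1.2, 0.3]
grip_width: 0.048
```

apply_moves(
  increments=[
    {"rx": 0,"ry": 0,"rz": -3,"dx": 0,"dy": 0,"dz": 0,"hand": 0.4},
    {"rx": 0,"ry": 0,"rz": -8,"dx": 0,"dy": 0,"dz": -0.03,"hand": 0.4},
    {"rx": 0,"ry": 0,"rz": -13,"dx": 0,"dy": 0,"dz": -0.03,"hand": 0.4},
    {"rx": 0,"ry": 0,"rz": -18,"dx": 0,"dy": 0,"dz": -0.03,"hand": 0.4},
    {"rx": 0,"ry": 0,"rz": -23,"dx": 0,"dy": 0,"dz": -0.03,"hand": 0.4},
    {"rx": 0,"ry": 0,"rz": -28,"dx": 0,"dy": 0,"dz": -0.03,"hand": 0.4},
    {"rx": 0,"ry": 0,"rz": -33,"dx": 0,"dy": 0,"dz": -0.03,"hand": 0.4},
    {"rx": 0,"ry": 0,"rz": -38,"dx": 0,"dy": 0,"dz": -0.03,"hand": 0.4},
  ],
)

```text
t: 39.4
tcp_pos: [0.4953, 0.0147, 0.1645]
tool_rot: [-3.102, -0.499, 0.001]
ft_force: [-1.9, 0.7, 3.2]
grip_width: 0.0481
```

```bash
python3 - <<'E'
from h import *
s,phi=pose(); print(s['moment'])
f=grab('wrist','w16')
E
```

```text
t 39.4 tcp [495.3  14.7 164.5] phi -71.72 zax [-0.  0. -1.] grip 48.1 F [-1.9  0.7  3.2] q [-0.25  0.28  0.2   2.01 -0.07  0.86 -1.27]
[0.04996756 0.49875102 0.29921973]
```

View pics/w16.png

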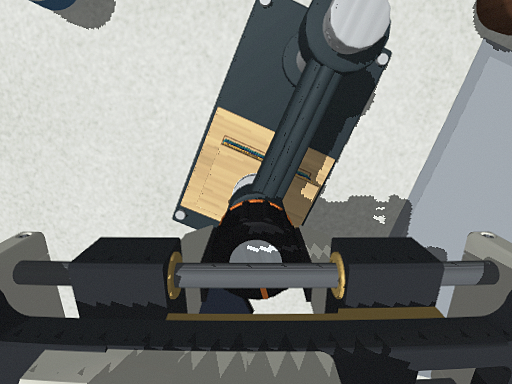

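apply_moves(
  increments=[
    {"rx": 0,"ry": 0,"rz": -6,"dx": 0,"dy": 0,"dz": 0,"hand": 0.4},
    {"rx": 0,"ry": 0,"rz": -12,"dx": 0,"dy": 0,"dz": 0,"hand": 0.4},
    {"rx": 0,"ry": 0,"rz": -18,"dx": 0,"dy": 0,"dz": 0,"hand": 0.4},
    {"rx": 0,"ry": 0,"rz": -24,"dx": 0,"dy": 0,"dz": 0,"hand": 0.4},
    {"rx": 0,"ry": 0,"rz": -30,"dx": 0,"dy": 0,"dz": 0,"hand": 0.4},
    {"rx": 0,"ry": 0,"rz": -36,"dx": 0,"dy": 0,"dz": 0,"hand": 0.4},
  ],
)

```text
t: 40.05
tcp_pos: [0.4953, 0.0151, 0.1645]
tool_rot: [-3.104, 0.482, 0.001]
ft_force: [-2.3, 1.1, 3.8]
grip_width: 0.0486
```

```bash
python3 - <<'E'
from h import *
s,phi=pose(); print(s['moment'])
f=grab('wrist','w17')
E
```

```text
t 40.05 tcp [495.3  15.1 164.5] phi -107.65 zax [-0.     0.001 -1.   ] grip 48.6 F [-2.3  1.1  3.8] q [-0.35  0.28  0.3   2.01 -0.11  0.87 -1.86]
[0.29285613 0.55918667 0.26268362]
```

View pics/w17.png

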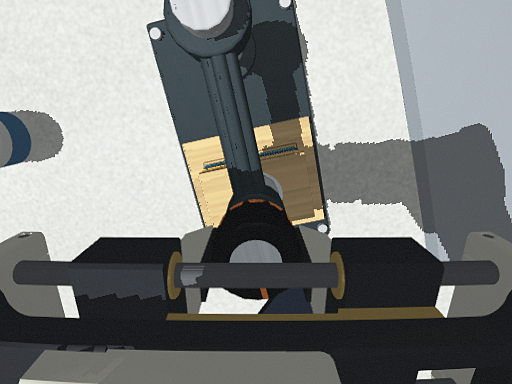

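The orange knob mark stays fixed relative to the gripper at (265,293), and the torque sits at about 0.26 Nm, so the limiter is slipping. I'll release and lift clear.

apply_moves(
  increments=[
    {"rx": 0,"ry": 0,"rz": 0,"dx": 0,"dy": 0,"dz": 0,"hand": 0.6},
    {"rx": 0,"ry": 0,"rz": 0,"dx": 0,"dy": 0,"dz": 0,"hand": 0.8},
    {"rx": 0,"ry": 0,"rz": 0,"dx": 0,"dy": 0,"dz": 0,"hand": 0.9},
    {"rx": 0,"ry": 0,"rz": 0,"dx": 0,"dy": 0,"dz": 0,"hand": 0.9},
    {"rx": 0,"ry": 0,"rz": 0,"dx": 0,"dy": 0,"dz": 2,"hand": 0.9},
    {"rx": 0,"ry": 0,"rz": 0,"dx": 0,"dy": 0,"dz": 5,"hand": 0.9},
    {"rx": 0,"ry": 0,"rz": 0,"dx": 0,"dy": 0,"dz": 9,"hand": 1},
    {"rx": 0,"ry": 0,"rz": 0,"dx": 0,"dy": 0,"dz": 12,"hand": 1},
    {"rx": 0,"ry": 0,"rz": 8,"dx": 0,"dy": 0,"dz": 14,"hand": 1},
    {"rx": 0,"ry": 0,"rz": 16,"dx": 0,"dy": -2,"dz": 14,"hand": 1},
    {"rx": 0,"ry": 0,"rz": 24,"dx": 0,"dy": -5,"dz": 14,"hand": 1},
    {"rx": 0,"ry": 0,"rz": 32,"dx": 0,"dy": -8,"dz": 14,"hand": 1},
    {"rx": 0,"ry": 0,"rz": 40,"dx": 0,"dy": -11,"dz": 14,"hand": 1},
    {"rx": 0,"ry": 0,"rz": 48,"dx": 0,"dy": -14,"dz": 14,"hand": 1},
    {"rx": 0,"ry": 0,"rz": 56,"dx": 0,"dy": -17,"dz": 14,"hand": 1},
    {"rx": 0,"ry": 0,"rz": 64,"dx": 0,"dy": -20,"dz": 14,"hand": 1},
    {"rx": 0,"ry": 0,"rz": 72,"dx": 0,"dy": -22,"dz": 14,"hand": 1},
    {"rx": 0,"ry": 0,"rz": 80,"dx": 0,"dy": -22,"dz": 14,"hand": 1},
    {"rx": 0,"ry": 0,"rz": 80,"dx": 0,"dy": -22,"dz": 14,"hand": 1},
    {"rx": 0,"ry": 0,"rz": 80,"dx": 0,"dy": -22,"dz": 14,"hand": 1},
  ],
)

```text
t: 42.1
tcp_pos: [0.4955, -0.2053, 0.3041]
tool_rot: [-2.689, -1.624, -0.0]
ft_force: [0.0, 0.4, -0.2]
grip_width: 0.0918
```

```bash
python3 - <<'E'
from h import *
s,phi=pose()
f=grab('wrist','w18'); t=grab('top','top8'); c=grab('scene','scene8')
cv2.imwrite('pics/c14.png',cv2.resize(c['frame'][170:290,200:330],None,fx=6,fy=5,interpolation=cv2.INTER_CUBIC))
cv2.imwrite('pics/c15.png',cv2.resize(t['frame'][140:250,190:310],None,fx=5,fy=5,interpolation=cv2.INTER_CUBIC))
E
```

```text
t 42.1 tcp [ 495.5 -205.3  304.1] phi -27.74 zax [-0.  0. -1.] grip 91.8 F [ 0.   0.4 -0.2] q [ 0.02  0.2   0.37  1.77 -0.08  1.19 -0.07]
```

View pics/c14.png

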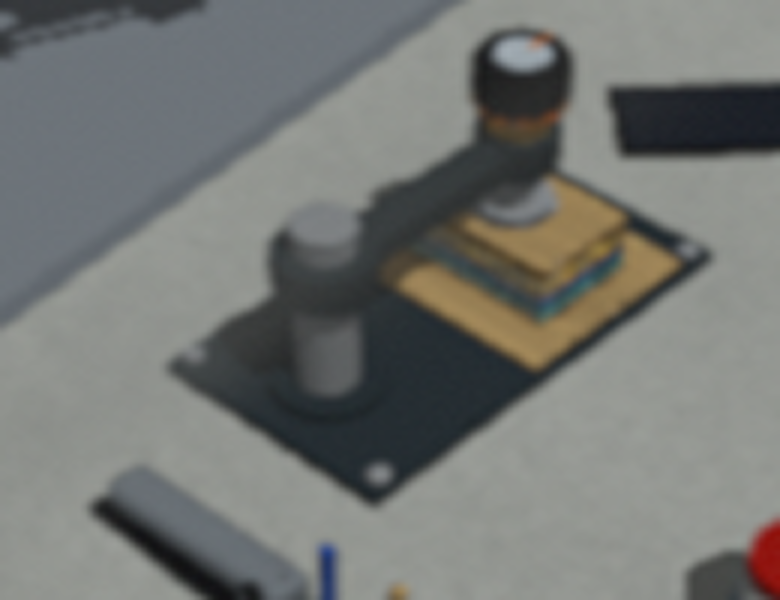

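View pics/w18.png

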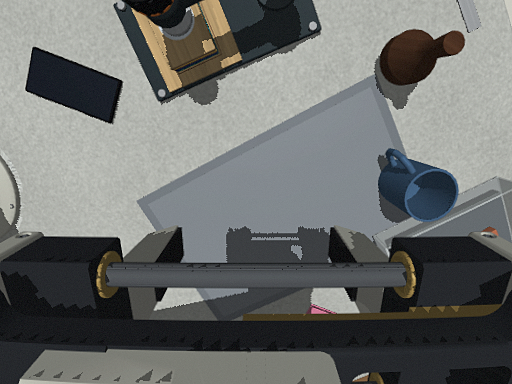

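View pics/c15.png

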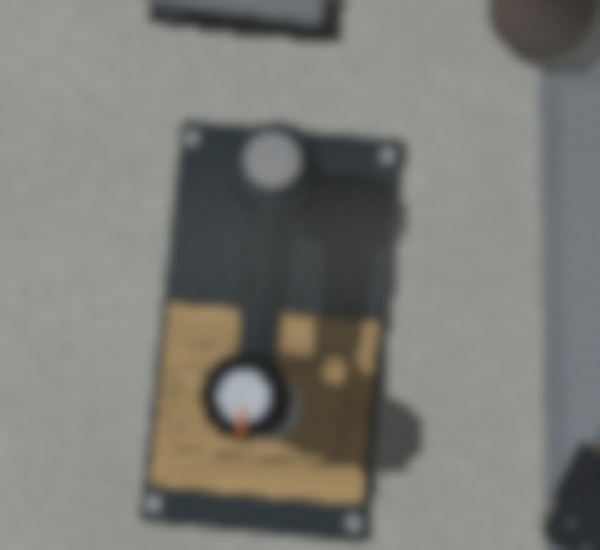

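```bash
python3 - <<'E'
from h import *
t=grab('top');s=grab('scene');f=grab('wrist')
K,e=tri(t,[238.6,219.0],s,[287.2,180.4]); v=K[:2]*1000-[633.9,1.3]
print('knob top',np.round(K*1000,1),round(e*1000,1),np.hypot(*v),'swing',174.4-np.degrees(np.arctan2(v[1],v[0])))
print('board corners in scene z66',np.round(onplane(s,[[305.3,212.6],[291.3,225.0]],.066)*1000,1))
a=np.radians(-5.7);ex=np.array([np.cos(a),np.sin(a)]);ey=np.array([-ex[1],ex[0]]);c=np.array([494,14.5])
print('ideal',np.round([c+i*33*ex+j*51*ey for i,j in((-1,1),(1,1),(1,-1),(-1,-1))],1))
hsv=cv2.cvtColor(f['frame'],cv2.COLOR_BGR2HSV)
cv2.imwrite('pics/c16.png',cv2.resize(f['frame'][0:110,100:330],None,fx=3.4,fy=3.4,interpolation=cv2.INTER_CUBIC))
# ideal projections in wrist
P=[np.r_[(c+i*33*ex+j*51*ey)/1000,.066] for i,j in((-1,1),(1,1),(1,-1),(-1,-1))]
print(np.round(proj(f,P),1))
E
```

```text
knob top [494.1  14.9 190.4] 5.0 140.4359609157064 swing -0.029237685181527695
board corners in scene z66 [[463.3  72.   66. ]
 [532.9  67.2  66. ]]
ideal [[466.2  68.5]
 [531.9  62. ]
 [521.8 -39.5]
 [456.1 -33. ]]
[[134.5 -11.1]
 [181.8 -34.5]
 [215.   47.4]
 [169.5  68. ]]
```

View pics/c16.png

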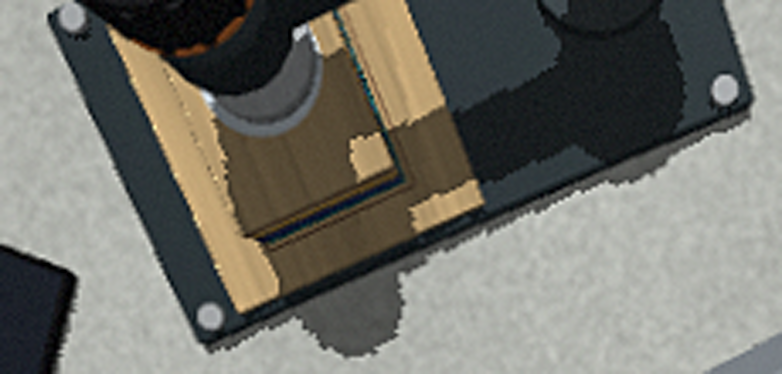

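```bash
python3 - <<'E'
from h import *
f=grab('wrist')
c=[[100+246/3.4,237/3.4],[100+398/3.4,166/3.4]]
print(np.round(onplane(f,c,.066)*1000,1))
# bed corner (near) at z 18 : bed upper face corners (60,-70 half)
print('bed corners',np.round(onplane(f,[[100+243/3.4,311/3.4],[100+484/3.4,205/3.4]],.018)*1000,1))
a=np.radians(-5.6);ex=np.array([np.cos(a),np.sin(a)]);ey=np.array([-ex[1],ex[0]]);b=np.array([494.9,15.5])
print('bed ideal',np.round([b-60*ex-70*ey,b+60*ex-70*ey],1))
E
```

```text
[[458.3 -36.7  66. ]
 [523.3 -42.4  66. ]]
bed corners [[432.1 -50.2  18. ]
 [547.7 -62.   18. ]]
bed ideal [[428.4 -48.3]
 [547.8 -60. ]]
```

```bash
python3 - <<'E'
from h import *
print(robot.hand_in()); pose()
E
```

```text
the job is handed in; nothing more can be done
None
the job is handed in; nothing more can be done
```

The notebooks are pressed and the job is handed in. Three were on the desk (no red one), stacked teal, navy, mustard with the beech board on top. The press arm is at its stop, and I turned the knob clockwise until the limiter slipped.

Last checks:
- **Books:** each measured within about 2 mm of the marked centre right after placing. They lie at about -5.8°, and the marks at about -5.5°.
- **Board:** it was also within about 2 mm when placed. A final look at its near corners suggests it sits about 2–3 mm off centre towards the bed's -y side, well inside the 8 and 12 mm limits.
- **Arm:** the stop showed as 7.6 N of reaction with only 1 mm of further travel. The knob's final position gives a swing of about 0°.
- **Clamping:** the knob turned 266° before the torque rose to about 0.27 Nm, against 264° expected for the pad to meet the board. It then turned roughly 90° more at 0.21–0.30 Nm. The pad force itself could not be read directly.
- **Bystanders:** I saw nothing knocked or disturbed. I did not re-measure the jar, mug, vase, tape and stapler.
- **Disagreement:** the scene camera reads about 4 mm more in y than the wrist camera on the same objects. I relied on the wrist camera.
- **Not confirmed:** a reading of the robot's state after hand-in was refused, so nothing was checked after that point.

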